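Dam up a row of glass strips for a kiln casting

ROBOT

A 7-joint arm with a two-finger parallel gripper is mounted at the origin on the work surface. World frame = base frame: x ahead of the robot, y to its left, z up, the work surface at z = 0. Lengths are in m, angles in rad, forces in N, time in s.
With the tool pointing down it reaches from about 0.425 to 0.825 m from the base axis. Payload 3.6 kg.
Tool frame: the origin (TCP) lies at the very end of the fingers, on their centre line; the grasp point (between the pads) lies 19 mm behind it; y points along the fingers, z is the direction in which the jaws open and shut, and the axes are right-handed (so a half turn about y gives the same grasp; the last joint's range is limited). The gripper opens to 85 mm and grips with 20 to 120 N. Pads are 22 mm wide; open, the fingers measure 114 mm over their backs; the gripper's body (76 mm by 85 mm) begins 54 mm behind the grasp point. The pads swing forward as they close: fully open they stand 13 mm farther back than shut.
Start: joints at [-1.298, 0.615, -0.013, 1.423, 0.008, 1.103, -0.04], TCP at [0.191, 0.621, 0.231] pointing down, gripper open.
Joint ranges: [-3.12, 3.12], [-0.3, 2.06], [-1.34, 1.32], [0.26, 2.42], [-1.36, 4.5], [0.01, 1.98], [-2.84, 2.84]. Speed limits (rad/s): [2.79, 2.79, 3.14, 3.14, 3.14, 3.14, 3.14].

INTERFACE

Orientations are given as a unit quaternion [x, y, z, w].
In Python, from workcell import * gives the robot as it stands.
- The arm moves only by the shell command python3 -m handwheel 'ROWS'. ROWS is JSON, a list of rows, each an object with "linear": the shift along the tool's x, y, z in mm, a list of three; "spin": the turn about the tool's y in rad; "grip": the opening, from 0 (shut) to 1 (fully open). A call has 1 to 20 rows; each row shifts and turns the commanded pose from where the row before left it, along the tool's axes as they then stand; what a row does not reach is not made up. A row lasts 1/10 s, in which the tool goes at most 50 mm and 8.59 degrees, less where a joint would pass 70% of its speed; a pose out of reach is approached as far as the arm can. A call is refused whole if a number of a shift passes 50 or a number of a turn 0.15, either way. A call with a gripper value outside its range is refused whole. The fingers move at their own pace and stop on an object; the grip force is fixed at half the most. Time passes only in rows, so rows that do not move let the fingers close. It gives the time, the measured TCP pose, the force and the opening at its end, in the units of the state.
- observe(): the state, without advancing time (a new reading comes with each control period).
- capture(name): name is "scene" or "top" or "wrist"; returns the picture (480x640x3 uint8, red, green, blue); there is no depth.
- camera_model(name): a dict with "mtx" (3x3 intrinsics, pixels), "xyz" and "orientation" of the camera in the world; the wrist camera has in their place "T_tool_cam" (4x4, takes a point from camera to tool coordinates, whose origin is the TCP and whose axes are the tool frame's). Camera axes: x right, y up, looking along -z (the intrinsics and any distortion apply to the point x, -y, -z); pixel columns grow to the right and rows downward; lengths in m; the calibration is good to about 2 mm. A picture is of the moment at which its call begins: read the wrist's pose just before it. camera_model takes no time and is no camera call.
- close_job(): hands the job in, once; it reports no verdict.
The state is a dict: "t": time; "joint_pos": joint angles; "joint_velocities": joint speeds; "effort": joint torques, N m; "position": TCP position; "ee_rot": TCP orientation; "ft_force": force on the tool from outside, world axes, zero at the start; "ft_torque": the same for the moment, N m; "grip_width": opening from 0.0 (shut) to 1.0 (fully open).
Only numpy, scipy, OpenCV 4.12 (cv2) and the standard library are available. Lean on these libraries where they do the work, as an engineer would, in place of code of your own. Each camera call takes 0.05 s, during which the arm holds its last target.

TASK

Get this kiln shelf ready for a glass casting: nudge the four loose glass strips into one tight, square row, side by side in the corner of the two fixed dams, with their far ends flush against the back dam. Close the two open sides with the loose bars, standing upright and snug against the glass: the short bar along the row's free right side with its far end up to the back dam, the long bar across the near ends of all the strips, covering from the left dam to the short bar's end. Leave everything else where it is.

Things in the scene. Friction and masses are not known exactly. Their poses are not given: they have to be found in the camera images.
- kiln_shelf: Off-white kiln shelf lying on the bench: a slab 320 mm (x) by 360 mm (y), 15 mm thick, turned up to 0.2 rad; origin at the centre of its underside, x away from the robot. It carries two fixed tan ceramic dams, each 25 mm thick and 50 mm high, that meet at point corner, and two braces (32 mm round, 40 mm high) behind the back dam
- corner (a point): Inner corner of the two fixed dams, on the shelf's upper face, 105 mm in x and 150 mm in y from the shelf's origin; axes as the shelf's. From here the back dam's inner face (at x = 0) runs from y = +25 to -215 mm, the left dam's inner face (at y = 0) from x = 0 to -88 mm. The packed row of glass fills x = -90 to 0, y = -104 to 0 mm
- strip1_center (a point): Centre of one of four equal dark grey-green opaque glass strips, 90 mm long (its x) by 26 mm wide (its y) by 20 mm high, about 0.12 kg, lying loose on the kiln shelf, its centre 10 mm above it. They start beside one another with gaps, pointing roughly at the back dam (skewed up to 0.35 rad); a few newtons slide them. The two ends are alike and any strip may take any place in the row
- strip2_center (a point): Centre of one of four equal dark grey-green opaque glass strips, 90 mm long (its x) by 26 mm wide (its y) by 20 mm high, about 0.12 kg, lying loose on the kiln shelf, its centre 10 mm above it. They start beside one another with gaps, pointing roughly at the back dam (skewed up to 0.35 rad); a few newtons slide them. The two ends are alike and any strip may take any place in the row
- strip3_center (a point): Centre of one of four equal dark grey-green opaque glass strips, 90 mm long (its x) by 26 mm wide (its y) by 20 mm high, about 0.12 kg, lying loose on the kiln shelf, its centre 10 mm above it. They start beside one another with gaps, pointing roughly at the back dam (skewed up to 0.35 rad); a few newtons slide them. The two ends are alike and any strip may take any place in the row
- strip4_center (a point): Centre of one of four equal dark grey-green opaque glass strips, 90 mm long (its x) by 26 mm wide (its y) by 20 mm high, about 0.12 kg, lying loose on the kiln shelf, its centre 10 mm above it. They start beside one another with gaps, pointing roughly at the back dam (skewed up to 0.35 rad); a few newtons slide them. The two ends are alike and any strip may take any place in the row
- short_bar_center (a point): Centre of the short loose dam bar, tan ceramic, 86 mm long (its x) by 25 mm thick (its y) by 50 mm high, about 0.2 kg, standing on its long narrow face on the bench to the right of the shelf, 25 mm above the bench. It stands more than twice as high as the strips, so a grip on its upper half clears the glass
- long_bar_center (a point): Centre of the long loose dam bar, as the short one but 160 mm long (its x), 25 mm thick (its y), 50 mm high, about 0.37 kg, standing on the bench near it
- brush: Flat wooden brush, 155 mm long, 36 mm wide, 12 mm high, lying on the near edge of the kiln shelf; not part of the job. Origin under its head, x along it to the bristles
- kiln_post: Round tan ceramic post, 32 mm across, 25 mm high, standing at the far right corner of the kiln shelf; not part of the job. Origin at the centre of its underside
- offcut: Glass offcut of 48 x 26 x 20 mm on the bench right of the shelf; too short for the row, not part of the job. Origin at the centre of its underside
- pliers: Pliers with blue handles, 190 mm long, lying on the bench at the near right; not part of the job. Origin between the handles near the pivot, on the bench
- paddle: Graphite paddle with a wooden handle, 245 mm long, 60 mm wide, 20 mm high, on the bench left of the shelf; not part of the job. Origin on its neck, on the bench
- cup: White cup, 76 mm across, 85 mm high, on the bench at the right; not part of the job. Origin at the centre of its underside
- glasses: Safety glasses with violet lenses, 135 mm wide, 45 mm high, on the bench beyond the shelf; not part of the job. Origin under the bridge
Things that resemble listed ones, but are neither listed nor needed, are in the scene too. Leave any orange or yellow look-alike of the part that bears long_bar_center alone.

How it is judged:
By the outcome, as a careful person would: the job done as asked, in the order asked, and still so for the second after the job is handed in, with the robot touching nothing.
It also fails if it takes over 64 s, if anything falls off the work surface, if the arm or the gripper's body presses on something with over 40 N, if the wrist force passes 120 N, or if a joint passes its speed limit or range.

## Working session

There is one attempt and no reset: what is moved stays moved. The work goes in short steps, Python scripts to look and compute and a shell command to move; the robot and the scene stay as the last step left them, time stands still between calls to the robot, and variables do not carry over. Pictures are saved under pics/ and viewed, and the job is handed in when it is done.

```bash
ls; mkdir -p pics; python3 - <<'E'
from workcell import *
import cv2, json
s=observe(); print(s)
for n in ("top","scene"):
    cv2.imwrite(f"pics/{n}0.png",capture(n)[:,:,::-1]); print(n,camera_model(n))
print(camera_model("wrist"))
E
```

```text
pics
{'t': 0.0, 'joint_pos': array([-1.29851439,  0.61593096, -0.01262289,  1.42490135,  0.00807023,
        1.10337458, -0.04043273]), 'joint_velocities': array([ 2.56376601e-04, -9.61485279e-05,  3.68791178e-05, -7.68834296e-04,
       -6.92193194e-04, -2.04717679e-03, -9.31987435e-04]), 'effort': array([ 2.15877731e-04, -4.69221854e+01,  2.59330552e-01, -1.71033239e+01,
        1.00072005e-02,  9.81906516e-03, -8.67297274e-06]), 'position': array([0.19108814, 0.62048359, 0.23012967]), 'ee_rot': array([ 0.70012884, -0.10536649,  0.10510114, -0.69833463]), 'ft_force': array([-0.07181196,  0.43190507,  0.48603517]), 'ft_torque': array([ 0.01836441, -0.02239905,  0.04328464]), 'grip_width': 1.0006342388744658}
top {'mtx': array([[518.99738769,   0.        , 310.65231765],
       [  0.        , 518.99738769, 238.21747547],
       [  0.        ,   0.        ,   1.        ]]), 'xyz': array([ 0.25702359, -0.02594706,  1.43577332]), 'orientation': array([-0.05375712,  0.06321492,  0.7110375 , -0.69824045])}
scene {'mtx': array([[494.1771147 ,   0.        , 320.43495621],
       [  0.        , 494.1771147 , 253.57783744],
       [  0.        ,   0.        ,   1.        ]]), 'xyz': array([ 0.94178175, -0.76126647,  0.74871687]), 'orientation': array([0.4054822 , 0.12553024, 0.25378273, 0.8691494 ])}
{'mtx': array([[363.72688753,   0.        , 316.70571299],
       [  0.        , 363.72688753, 237.10545594],
       [  0.        ,   0.        ,   1.        ]]), 'T_tool_cam': array([[ 7.09564660e-04, -9.59239822e-01, -2.82592391e-01,
        -7.22872473e-02],
       [-4.94391875e-04,  2.82592091e-01, -9.59240046e-01,
        -1.41561090e-01],
       [ 9.99999626e-01,  8.20354219e-04, -2.73723013e-04,
         1.08733420e-04],
       [ 0.00000000e+00,  0.00000000e+00,  0.00000000e+00,
         1.00000000e+00]])}
```

View pics/top0.png

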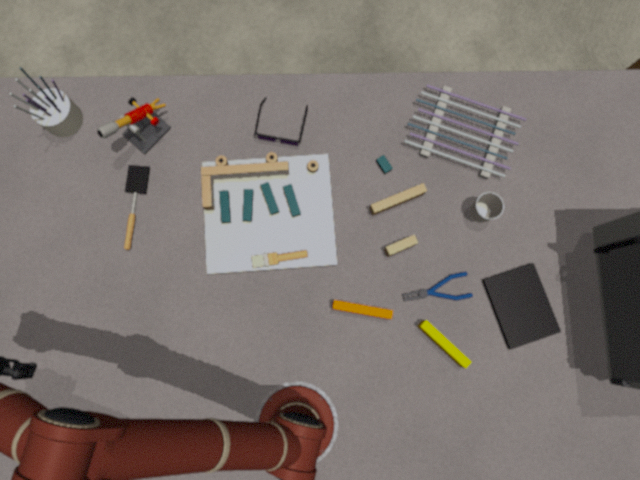

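View pics/scene0.png

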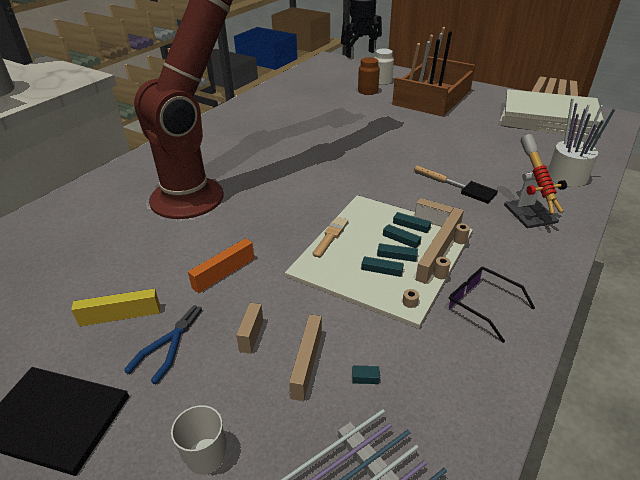

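The top view shows the shelf at about (270,213), its dam corner near (208,176), and four strips at x 225, 248, 270 and 292. The long bar is at (398,198), the short bar at (401,245), and the orange and yellow decoys are nearer the robot. I'll enlarge this.

```bash
python3 - <<'E'
import cv2
im=cv2.imread("pics/top0.png")
cv2.imwrite("pics/top0_a.png",cv2.resize(im[145:285,190:350],None,fx=5,fy=4.28*5/4.28*1.0,interpolation=cv2.INTER_CUBIC)[:600] if 0 else cv2.resize(im[150:270,190:350],None,fx=5,fy=5,interpolation=cv2.INTER_CUBIC))
cv2.imwrite("pics/top0_b.png",cv2.resize(im[150:270,350:510],None,fx=5,fy=5,interpolation=cv2.INTER_CUBIC))
im=cv2.imread("pics/scene0.png")
cv2.imwrite("pics/scene0_a.png",cv2.resize(im[180:330,280:480],None,fx=4,fy=4,interpolation=cv2.INTER_CUBIC))
E
```

```text
(no output)
```

View pics/top0_a.png

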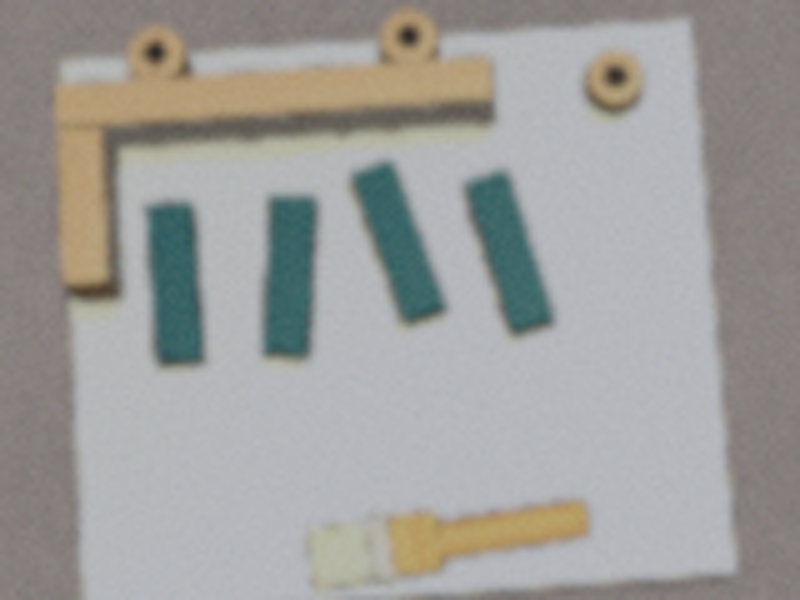

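View pics/top0_b.png

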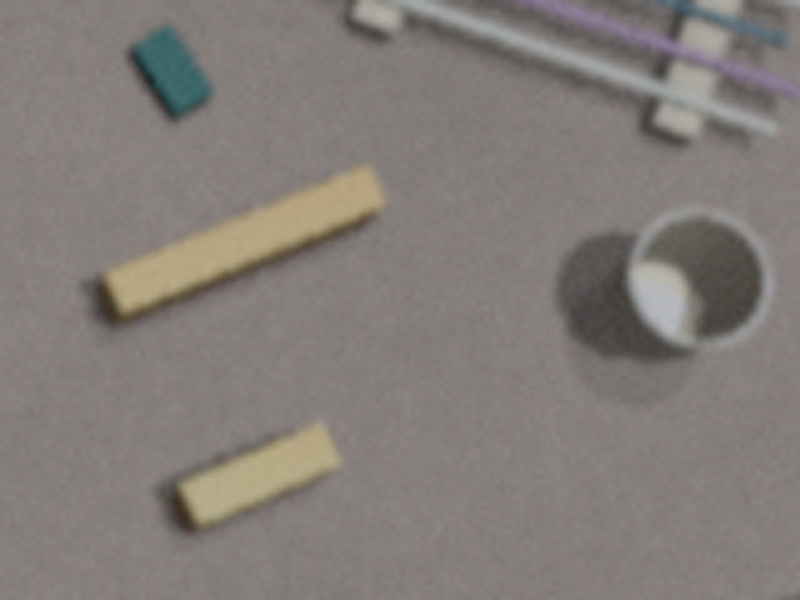

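View pics/scene0_a.png

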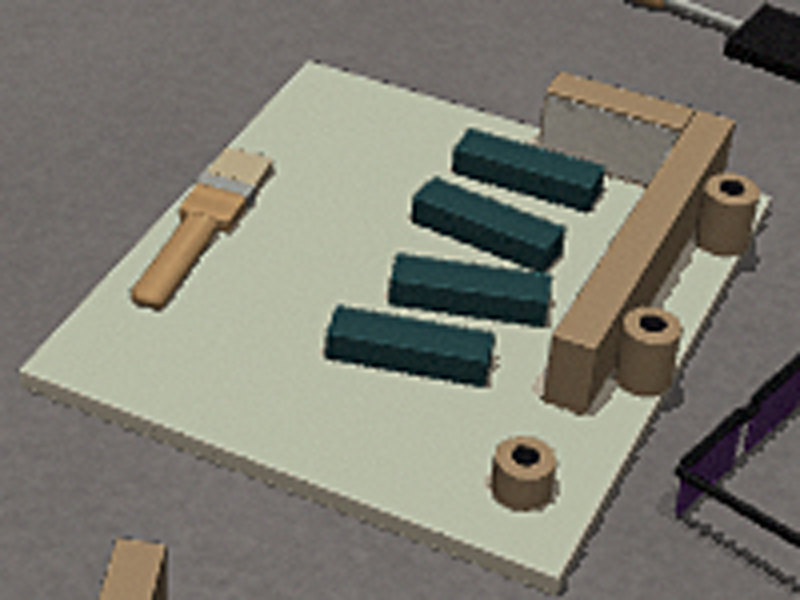

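```bash
cat > h.py <<'E'
from workcell import *
import numpy as np, cv2
from scipy.spatial.transform import Rotation as R
from scipy.optimize import least_squares
def cam(name,s=None):
    m=camera_model(name)
    if name!="wrist": return m["mtx"],R.from_quat(m["orientation"]).as_matrix(),np.array(m["xyz"])
    T=m["T_tool_cam"]; Rt=R.from_quat(s["ee_rot"]).as_matrix()
    return m["mtx"],Rt@T[:3,:3],Rt@T[:3,3]+s["position"]
def ray(c,u,v,z):
    K,Rc,p=c
    d=np.linalg.inv(K)@np.array([u,v,1.]); d=Rc@np.array([d[0],-d[1],-d[2]])
    return (p+d*(z-p[2])/d[2])[:2]
def proj(c,P):
    K,Rc,p=c; q=(np.atleast_2d(P)-p)@Rc; q=np.c_[q[:,0],-q[:,1],-q[:,2]]@K.T
    return q[:,:2]/q[:,2:]
def toolyaw(s):
    M=R.from_quat(s["ee_rot"]).as_matrix(); return M, np.arctan2(M[1,2],M[0,2])  # yaw of tool z (jaw axis)
E
python3 - <<'E'
from h import *
c=cam("top")
f=lambda x,y:(190+(x+.5)/5-.5,150+(y+.5)/5-.5)
# shelf fit: pose x,y,yaw
P=[(-.0,0,0)]
# shelf-frame points (x,y,z)
A=[(.160,.180,.015),(.160,-.180,.015),(-.160,-.180,.015),  # corners
 (.105,.150,.065),(.105,-.065,.065),(.130,-.065,.065),(.105-.088,.150,.065),(.105-.088,.175,.065),(.130,.175,.065)]
U=[(60,62),(690,18),(735,572),(108,126),(492,105),(490,58),(110,286),(65,290),(56,86)]
A=np.array(A);U=np.array([f(*u) for u in U])
def T(p,A):
    cs,sn=np.cos(p[2]),np.sin(p[2]); return np.c_[p[0]+cs*A[:,0]-sn*A[:,1],p[1]+sn*A[:,0]+cs*A[:,1],A[:,2]]
r=least_squares(lambda p:(proj(c,T(p,A))-U).ravel(),[.55,.03,0])
print("shelf",r.x, np.round(r.fun.reshape(-1,2),1).tolist())
p=r.x; print("corner",T(p,np.array([[.105,.15,.015]])))
np.save("shelf.npy",p)
# scene cam check
cs_=cam("scene");g=lambda x,y:(280+(x+.5)/4-.5,180+(y+.5)/4-.5)
A2=np.array([(-.160,.180,.015),(-.160,-.180,.015),(.160,-.180,.015),(.105,-.065,.065),(.130,-.065,.065),(.130,.175,.065)])
U2=np.array([g(*u) for u in [(308,60),(22,370),(562,580),(550,335),(600,345),(735,120)]])
print("scene resid",np.round(proj(cs_,T(p,A2))-U2,1).tolist())
r2=least_squares(lambda p:np.r_[(proj(c,T(p,A))-U).ravel()*1.6,(proj(cs_,T(p,A2))-U2).ravel()],p);print("joint",r2.x,np.round(r2.fun,1))
im=cv2.imread("pics/top0.png");hsv=cv2.cvtColor(im,cv2.COLOR_BGR2HSV)
def rects(mask,z):
    n,l,st,ce=cv2.connectedComponentsWithStats(mask.astype(np.uint8))
    for i in range(1,n):
        if st[i,4]<60 or st[i,4]>2000: continue
        ys,xs=np.where(l==i)
        w=np.array([ray(c,a,b,z) for a,b in zip(xs,ys)]); m=w.mean(0)
        ev,V=np.linalg.eigh(np.cov((w-m).T)); d=V[:,1]; 
        if d[0]<0:d=-d
        yaw=np.arctan2(d[1],d[0])
        rel=np.array([[np.cos(p[2]),np.sin(p[2])],[-np.sin(p[2]),np.cos(p[2])]])@(m-p[:2])-[.105,.15]
        print(st[i,:2],"c",m.round(4),"yaw",yaw.round(3),"LxW",np.sqrt(12*ev[::-1]).round(3),"rel corner",rel.round(4),"relyaw",(yaw-p[2]).round(3))
h,s,v=cv2.split(hsv)
print("green");rects((h>75)&(h<105)&(s>100)&(np.arange(480)[:,None]<240)&(np.arange(640)[None]>190),.035)
print("tan");
m=(h>10)&(h<35)&(s>75)&(v>120);m[:,:350]=0;rects(m,.05)
E
```

```text
shelf [0.5686924 0.0690288 0.0564896] [[0.1, 0.2], [0.4, 0.3], [0.9, 0.7], [-1.2, 0.3], [0.6, -0.9], [0.4, -0.3], [-0.2, -0.2], [-0.5, -0.4], [-0.4, 0.2]]
corner [[0.66505598 0.22471779 0.015     ]]
scene resid [[-0.6, -1.2], [-1.2, -1.2], [-0.4, -1.7], [0.4, -1.6], [-0.8, -0.3], [0.1, -1.4]]
joint [0.56926539 0.06856205 0.0577008 ] [ 0.3  0.2  0.8  0.1  1.7  0.7 -1.8  0.3  1.2 -1.8  0.8 -0.8 -0.1 -0.6
 -0.5 -0.8 -0.5  0.1 -0.6 -1.  -1.1 -1.  -0.1 -1.5  0.6 -1.4 -0.6 -0.1
  0.2 -1.3]
green
[377 157] c [ 0.699  -0.2562] yaw 0.536 LxW [0.041 0.024] rel corner [ 0.0068 -0.4821] relyaw 0.48
[262 184] c [0.6078 0.0664] yaw 0.325 LxW [0.082 0.016] rel corner [-0.0661 -0.1549] relyaw 0.269
[285 186] c [0.6016 0.0051] yaw 0.281 LxW [0.081 0.016] rel corner [-0.0757 -0.2157] relyaw 0.225
[244 191] c [0.5875 0.1257] yaw -0.053 LxW [0.082 0.018] rel corner [-0.083  -0.0945] relyaw -0.11
[221 192] c [0.585 0.189] yaw 0.078 LxW [0.083 0.018] rel corner [-0.0819 -0.0312] relyaw 0.021
tan
[404 185] c [ 0.6159 -0.3395] yaw -1.201 LxW [0.053 0.027] rel corner [-0.081  -0.5606] relyaw -1.258
[350 302] c [ 0.2912 -0.2028] yaw 1.37 LxW [0.116 0.029] rel corner [-0.3974 -0.4058] relyaw 1.314
[421 320] c [ 0.2013 -0.3966] yaw 0.793 LxW [0.162 0.028] rel corner [-0.4981 -0.5941] relyaw 0.736
```

```bash
python3 - <<'E'
from h import *
c=cam("top")
f=lambda x,y:(350+(x+.5)/5-.5,150+(y+.5)/5-.5)
for n,C in (("long",[(105,272),(372,168),(384,205),(121,309)]),("short",[(180,490),(322,423),(340,462),(198,520)])):
    w=np.array([ray(c,*f(*q),.05) for q in C]); print(n,w.mean(0),[np.linalg.norm(w[i]-w[i-1]).round(3) for i in range(4)]); d=w[1]+w[2]-w[0]-w[3]; print(np.arctan2(-d[1],-d[0]), np.arctan2(d[1],d[0]))
M,y=toolyaw(observe());print(M.round(3),y)
E
```

```text
long [ 0.59848739 -0.29130303] [np.float64(0.022), np.float64(0.16), np.float64(0.022), np.float64(0.158)]
1.9328680299206322 -1.208724623669161
short [ 0.46747198 -0.29278664] [np.float64(0.019), np.float64(0.086), np.float64(0.023), np.float64(0.084)]
1.9667240867558937 -1.1748685668338994
[[ 0.956 -0.001  0.294]
 [-0.294 -0.002  0.956]
 [ 0.    -1.    -0.002]] 1.2720414229407129
```

```bash
cat > go.py <<'E'
import sys
from h import *
# go.py mode a b z yawrel : mode r = shelf-corner-relative mm ; w = world mm (yaw world)
def run(mode,a,b,z,yaw):
    p=np.load("shelf.npy"); s=observe(); M,y=toolyaw(s)
    Rs=np.array([[np.cos(p[2]),-np.sin(p[2])],[np.sin(p[2]),np.cos(p[2])]])
    if mode=="r":
        xy=p[:2]+Rs@np.array([.105+a/1e3,.15+b/1e3]); yw=yaw+p[2]
    else: xy=np.array([a,b])/1e3; yw=yaw
    t=np.r_[xy,z/1e3]; d=M.T@(t-s["position"])*1e3
    rel=Rs.T@(s["position"][:2]-p[:2])-[.105,.15]
    sp=y-yw; sp=(sp+np.pi)%(2*np.pi)-np.pi
    print("t",round(s["t"],2),"now rel",(rel*1e3).round(1),"z",(s["position"][2]*1e3).round(1),"yawrel",round(y-p[2],3),"F",s["ft_force"].round(1),"grip",round(s["grip_width"],3))
    # deltas if spin first then translate in rotated axes:
    M2=R.from_rotvec([0,0,-sp]).as_matrix()@M; d2=M2.T@(t-s["position"])*1e3
    print("translate-first tool d:",d.round(1),"spin",round(sp,3),"| spin-first d:",d2.round(1))
if __name__=="__main__": run(sys.argv[1],*map(float,sys.argv[2:6]))
E
python3 go.py r -112 -31 150 1.592
```

```text
t 0.1 now rel [-450.8  422. ] z 230.3 yawrel 1.216 F [-0.5 -0.3  0.6] grip 0.997
translate-first tool d: [ 475.2   81.  -306.7] spin -0.376 | spin-first d: [ 329.1   81.3 -459.9]
```

```bash
python3 -m handwheel '[{"linear":[0,0,0],"spin":-0.125,"grip":0.58},{"linear":[0,0,0],"spin":-0.125,"grip":0.58},{"linear":[0,0,0],"spin":-0.126,"grip":0.58},{"linear":[25,6,-35],"spin":0,"grip":0.58},{"linear":[25,6,-35],"spin":0,"grip":0.58},{"linear":[25,6,-35],"spin":0,"grip":0.58},{"linear":[25,6,-35],"spin":0,"grip":0.58},{"linear":[25,6,-35],"spin":0,"grip":0.58},{"linear":[25,6,-35],"spin":0,"grip":0.58},{"linear":[25,6,-35],"spin":0,"grip":0.58},{"linear":[25,6,-35],"spin":0,"grip":0.58},{"linear":[25,6,-35],"spin":0,"grip":0.58},{"linear":[25,6,-35],"spin":0,"grip":0.58},{"linear":[25,6,-35],"spin":0,"grip":0.58},{"linear":[25,6,-35],"spin":0,"grip":0.58},{"linear":[25,6,-35],"spin":0,"grip":0.58},{"linear":[0,0,0],"spin":0,"grip":0.58}]'; python3 go.py r -112 -31 150 1.592
python3 - <<'E'
from h import *
s=observe(); im=capture("wrist")[:,:,::-1]; cv2.imwrite("pics/w1.png",im); np.save("w1.npy",np.r_[s["position"],s["ee_rot"]])
E
```

```text
t: 1.8
position: [0.5545, 0.1834, 0.1518]
ee_rot: [0.709, 0.023, -0.022, -0.704]
ft_force: [-0.5, -1.0, 0.6]
grip_width: 0.578
t 1.8 now rel [-112.7  -35. ] z 151.8 yawrel 1.579 F [-0.5 -1.   0.6] grip 0.578
translate-first tool d: [0.8 1.8 4.1] spin -0.013 | spin-first d: [0.8 1.8 4. ]
```

View pics/w1.png

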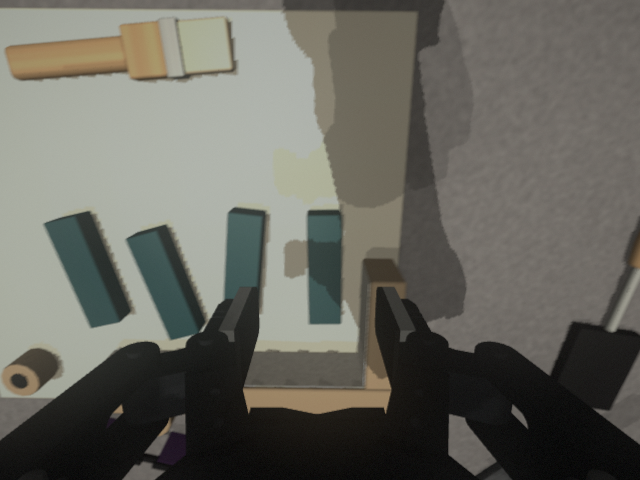

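The wrist view shows strip 1 at (324,265), strip 2 at (245,260), strips 3 and 4 to the left, the left dam end at (382,260) and the back dam along y≈387. I'll overlay the model to check the calibration.

```bash
cat > ov.py <<'E'
from h import *
p=np.load("shelf.npy")
def rel2w(P,p=p):
    P=np.array(P,float)/1e3; c,s=np.cos(p[2]),np.sin(p[2]); x=P[:,0]+.105;y=P[:,1]+.15
    return np.c_[p[0]+c*x-s*y,p[1]+s*x+c*y,P[:,2]]
def box(cx,cy,L,W,yaw,z0,z1):
    o=[]
    for z in (z1,z0):
        o.append([[cx+a*L/2*np.cos(yaw)-b*W/2*np.sin(yaw),cy+a*L/2*np.sin(yaw)+b*W/2*np.cos(yaw),z] for a,b in((1,1),(1,-1),(-1,-1),(-1,1))])
    return o
def draw(im,c,quads,f,col):
    for q,cl in quads:
        u=((proj(c,rel2w(q))+.5)*f).astype(int); cv2.polylines(im,[u.reshape(-1,1,2)],True,cl,1,cv2.LINE_AA)
E
cat > ovw.py <<'E'
from ov import *
import sys
n=sys.argv[1]; a=np.load(n+".npy"); s={"position":a[:3],"ee_rot":a[3:]}; c=cam("wrist",s)
im=cv2.imread(f"pics/{n}.png"); x0,x1,y0,y1=map(int,sys.argv[2:6]); f=float(sys.argv[6])
im=cv2.resize(im,None,fx=f,fy=f,interpolation=cv2.INTER_CUBIC)
Q=[]
for b in (box(12.5,-95,25,240,0,15,65),box(-44,12.5,88,25,0,15,65)): Q+= [(b[0],(0,0,255)),(b[1],(255,0,0))]
Q.append(([[55,30,15],[55,-330,15],[-265,-330,15],[-265,30,15]],(0,255,255)))
for t in sys.argv[7:]:
    v=list(map(float,t.split(","))); b=box(*v); Q+=[(b[0],(0,255,0)),(b[1],(255,255,0))]
draw(im,c,Q,f,None)
cv2.imwrite(f"pics/{n}_{sys.argv[6]}_{x0}.png",im[int(y0*f):int(y1*f),int(x0*f):int(x1*f)])
E
python3 ovw.py w1 20 420 190 400 2 -82,-31,90,26,.02,15,35 -83,-94.5,90,26,-.11,15,35 -66,-155,90,26,.269,15,35 -75.7,-215.7,90,26,.225,15,35
```

```text
(no output)
```

View pics/w1_2_20.png

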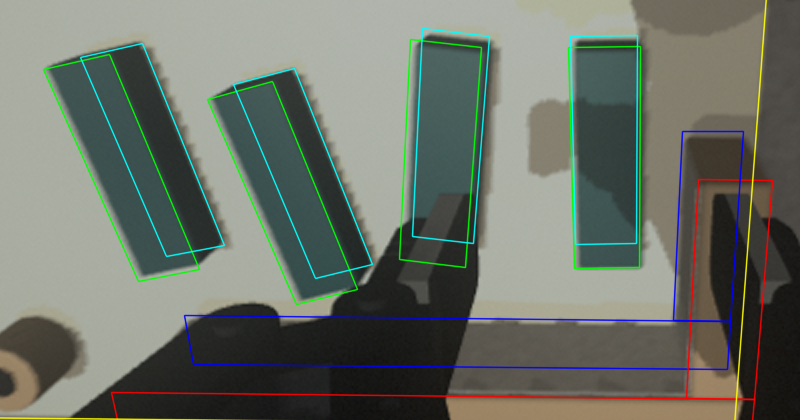

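The overlay agrees with the picture to about 2 mm. Descending on strip 1 and gripping it behind the dam's end.

```bash
python3 -m handwheel '[{"linear":[1,2,4],"spin":-0.013,"grip":0.55},{"linear":[0,40,0],"spin":0,"grip":0.55},{"linear":[0,40,0],"spin":0,"grip":0.55},{"linear":[0,35,0],"spin":0,"grip":0.55},{"linear":[0,16,0],"spin":0,"grip":0.55},{"linear":[0,0,0],"spin":0,"grip":0.55},{"linear":[0,0,0],"spin":0,"grip":0.0},{"linear":[0,0,0],"spin":0,"grip":0.0},{"linear":[0,0,0],"spin":0,"grip":0.0},{"linear":[0,0,0],"spin":0,"grip":0.0},{"linear":[0,0,0],"spin":0,"grip":0.0}]'; python3 go.py r -75 -40 19 1.571
```

```text
t: 2.95
position: [0.5504, 0.1992, 0.0211]
ee_rot: [-0.706, -0.033, 0.033, 0.707]
ft_force: [-2.1, -0.9, 8.5]
grip_width: 0.267
t 2.95 now rel [-115.9  -19. ] z 21.1 yawrel 1.608 F [-2.1 -0.9  8.5] grip 0.267
translate-first tool d: [ 40.1   2.1 -22.5] spin 0.037 | spin-first d: [ 40.9   2.1 -21. ]
```

```bash
cat > snap.py <<'E'
from h import *
import sys
n=sys.argv[1]; s=observe(); im=capture("wrist")[:,:,::-1]; cv2.imwrite(f"pics/{n}.png",im); np.save(n+".npy",np.r_[s["position"],s["ee_rot"]])
print(s["position"].round(4),s["ft_force"].round(1),round(s["grip_width"],3))
E
python3 snap.py w2; python3 - <<'E'
from h import *
cv2.imwrite("pics/t2.png",cv2.resize(capture("scene")[150:330,280:520,::-1],None,fx=3,fy=3,interpolation=cv2.INTER_CUBIC))
E
```

```text
[0.5504 0.1992 0.0211] [-2.1 -0.9  8.5] 0.267
```

View pics/w2.png

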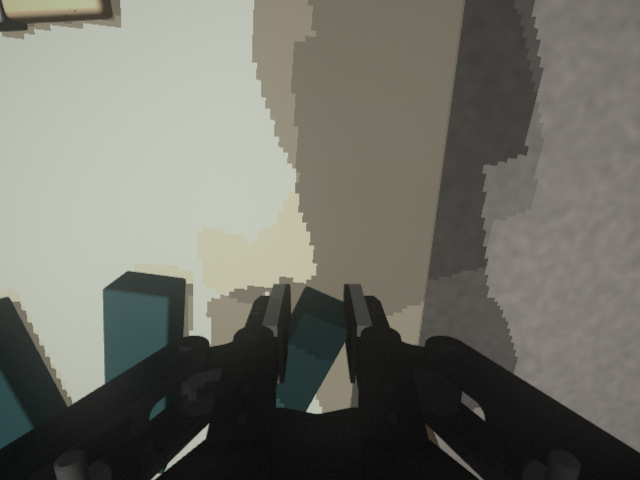

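View pics/t2.png

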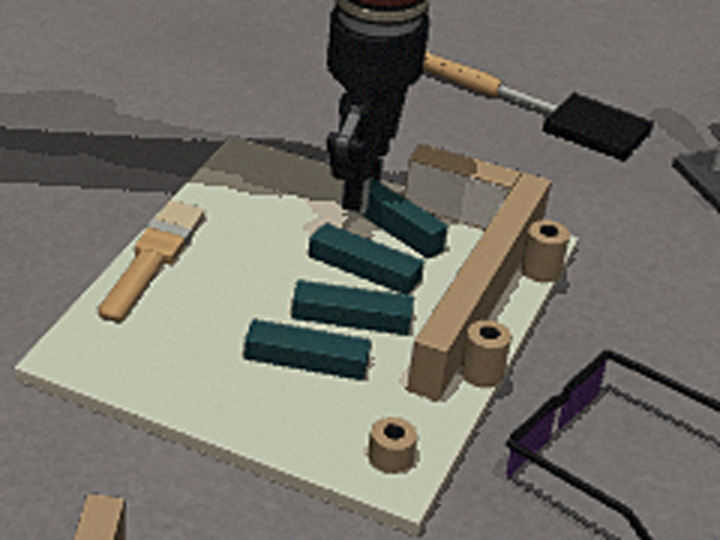

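The near end of strip 1 is caught skewed between the pads, and the TCP is about 12 mm further left than I planned. I'll open and check where the arm settles.

```bash
python3 -m handwheel '[{"linear":[0,0,0],"spin":0,"grip":0.5},{"linear":[0,0,0],"spin":0,"grip":0.5}]'; python3 go.py r -112 -31 150 1.592;  python3 -m handwheel '[{"linear":[0,-40,0],"spin":0,"grip":0.5},{"linear":[0,-30,0],"spin":0,"grip":0.5},{"linear":[0,0,0],"spin":0,"grip":0.5},{"linear":[0,0,0],"spin":0,"grip":0.5},{"linear":[0,0,0],"spin":0,"grip":0.5}]'; python3 go.py r -112 -31 150 1.592; python3 snap.py w3
```

```text
t: 3.25
position: [0.5504, 0.1986, 0.0199]
ee_rot: [-0.706, -0.033, 0.033, 0.707]
ft_force: [1.3, 0.1, -0.2]
grip_width: 0.498
t 3.25 now rel [-116.   -19.7] z 19.9 yawrel 1.607 F [ 1.3  0.1 -0.2] grip 0.498
translate-first tool d: [   3.5 -130.2  -11.3] spin 0.015 | spin-first d: [   3.6 -130.2  -11.3]
t: 3.75
position: [0.55, 0.1967, 0.089]
ee_rot: [0.707, 0.031, -0.033, -0.706]
ft_force: [-0.2, -0.0, 0.0]
grip_width: 0.496
t 3.75 now rel [-116.5  -21.4] z 89.0 yawrel 1.605 F [-0.2 -0.   0. ] grip 0.496
translate-first tool d: [  4.  -61.   -9.7] spin 0.013 | spin-first d: [  4.1 -61.   -9.7]
[0.55   0.1967 0.089 ] [-0.2 -0.   0. ] 0.496
```

View pics/w3.png

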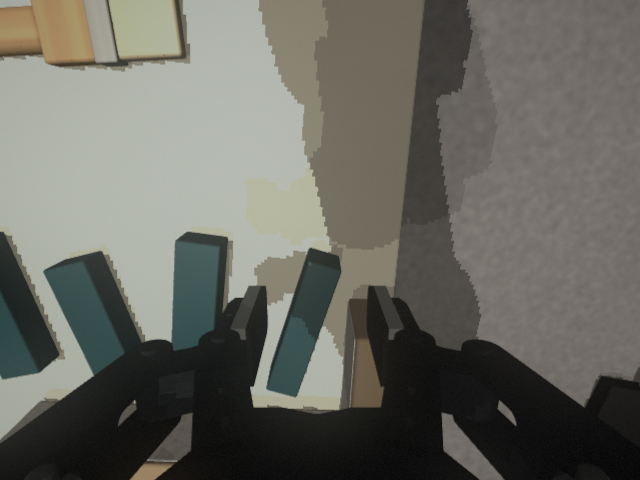

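```bash
cat > pix.py <<'E'
from h import *
import sys
# pix.py name z u,v u,v ... : rel coords of pixels; if 4 (ordered nearL,nearR,farR,farL): pose
n=sys.argv[1]; z=float(sys.argv[2])/1e3; a=np.load(n+".npy"); c=cam("wrist",{"position":a[:3],"ee_rot":a[3:]})
p=np.load("shelf.npy"); Rs=np.array([[np.cos(p[2]),-np.sin(p[2])],[np.sin(p[2]),np.cos(p[2])]])
w=np.array([Rs.T@(ray(c,*map(float,t.split(",")),z)-p[:2])-[.105,.15] for t in sys.argv[3:]])*1e3
print(w.round(1).tolist())
if len(w)==4:
    d=w[2]+w[3]-w[0]-w[1]; print("center",w.mean(0).round(1),"yaw",np.arctan2(d[1],d[0]).round(3),"L",(np.linalg.norm(d)/2).round(1),"W",(np.linalg.norm(w[1]+w[2]-w[0]-w[3])/2).round(1))
E
python3 - <<'E'
import cv2
im=cv2.imread("pics/w3.png")
cv2.imwrite("pics/w3c.png",cv2.resize(im[220:420,160:400],None,fx=3,fy=3,interpolation=cv2.INTER_CUBIC))
E
```

```text
(no output)
```

View pics/w3c.png

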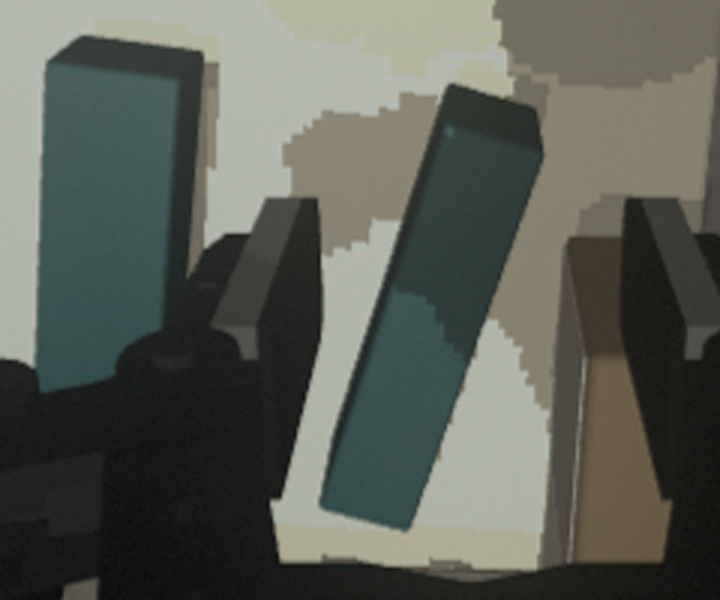

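```bash
python3 pix.py w3 35 309.5,263.2 340.8,271.6 295.8,396.5 266.5,389; python3 pix.py w3 65 354.8,337.2; python3 pix.py w3 15 349.2,299.2; python3 go.py r -75 -31 80 1.271
```

```text
[[-115.5, -25.3], [-111.0, -7.1], [-24.1, -31.5], [-29.2, -50.3]]
center [-69.9 -28.5] yaw -0.278 L 90.1 W 19.1
[[-86.8, -0.5]]
[[-84.1, 1.1]]
t 3.8 now rel [-116.5  -21.6] z 88.8 yawrel 1.605 F [-0.3 -0.2  0.9] grip 0.501
translate-first tool d: [ 41.2   8.7 -10.8] spin 0.334 | spin-first d: [42.5  8.6  3.3]
```

```bash
python3 pix.py w3 35 175.2,240.2 219.5,245.5; python3 pix.py w3 41 309.5,263.2 340.8,271.6 295.8,396.5 266.5,389;  python3 pix.py w3 15 308.3,248.5 338.5,256.5; python3 pix.py w3 15 187.5,232 227.5,237.5; python3 - <<'E'
import cv2
im=cv2.imread("pics/w1.png")
cv2.imwrite("pics/w1c.png",cv2.resize(im[200:340,220:420],None,fx=4,fy=4,interpolation=cv2.INTER_CUBIC))
from h import *
cv2.imwrite("pics/s3.png",cv2.resize(capture("scene")[195:255,380:460,::-1],None,fx=9,fy=9,interpolation=cv2.INTER_CUBIC))
E
```

```text
[[-126.7, -101.1], [-124.4, -76.3]]
[[-117.7, -25.2], [-113.3, -7.6], [-29.1, -31.2], [-34.1, -49.5]]
center [-73.6 -28.4] yaw -0.278 L 87.3 W 18.5
[[-117.8, -26.5], [-113.2, -7.4]]
[[-126.0, -101.0], [-123.3, -76.6]]
```

View pics/s3.png

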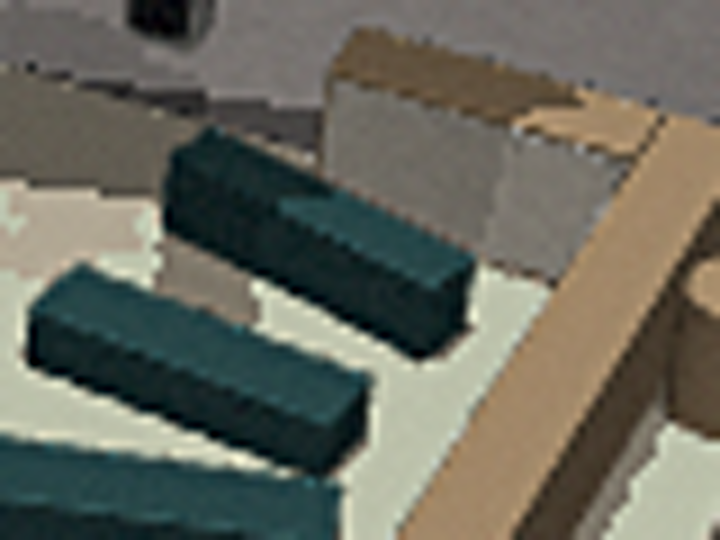

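Strip 1 is now standing on its narrow side: it looks 26 mm tall and 20 mm wide, centred near (-73,-28) with yaw -0.28. I'll tip it back by pressing on its right top edge with the closed fingertips and dragging right.

```bash
python3 go.py r -77 -41 70 1.293
```

```text
t 3.85 now rel [-116.4  -21.7] z 88.8 yawrel 1.605 F [ 0.4 -0.6 -0.1] grip 0.496
translate-first tool d: [ 38.8  18.7 -20.7] spin 0.312 | spin-first d: [43.2 18.7 -7.8]
```

```bash
python3 -m handwheel '[{"linear":[0,0,0],"spin":0.1,"grip":0},{"linear":[0,0,0],"spin":0.1,"grip":0},{"linear":[0,0,0],"spin":0.112,"grip":0},{"linear":[22,0,-4],"spin":0,"grip":0},{"linear":[21,9,-4],"spin":0,"grip":0},{"linear":[0,9,0],"spin":0,"grip":0},{"linear":[0,0,0],"spin":0,"grip":0},{"linear":[0,0,0],"spin":0,"grip":0},{"linear":[0,0,0],"spin":0,"grip":0}]'; python3 go.py r -77 -41 41 1.293; python3 snap.py w4
```

```text
t: 4.75
position: [0.5904, 0.1804, 0.0723]
ee_rot: [-0.703, 0.078, -0.077, 0.703]
ft_force: [0.3, -0.0, -0.0]
grip_width: -0.004
t 4.75 now rel [-77.1 -40. ] z 72.3 yawrel 1.294 F [ 0.3 -0.  -0. ] grip -0.004
translate-first tool d: [ 0.4 31.3 -0.9] spin 0.001 | spin-first d: [ 0.4 31.3 -0.9]
[0.5904 0.1804 0.0723] [ 0.3 -0.  -0. ] -0.004
```

View pics/w4.png

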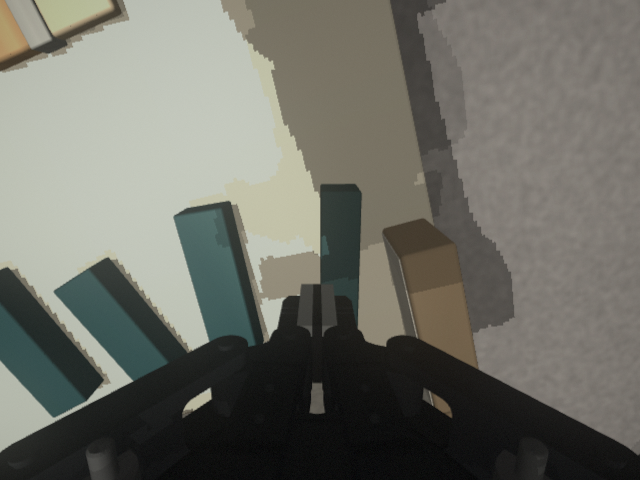

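```bash
python3 -m handwheel '[{"linear":[0,25,-2],"spin":0,"grip":0},{"linear":[0,5,0],"spin":0,"grip":0},{"linear":[0,1,0],"spin":0,"grip":0},{"linear":[0,1.5,0],"spin":0,"grip":0},{"linear":[0,0,0],"spin":0,"grip":0}]'; python3 go.py r -77 -41 41 1.293
```

```text
t: 5.3
position: [0.5904, 0.1777, 0.0411]
ee_rot: [0.703, -0.078, 0.078, -0.703]
ft_force: [-2.6, -1.2, 4.5]
grip_width: 0.002
t 5.3 now rel [-77.2 -42.7] z 41.1 yawrel 1.293 F [-2.6 -1.2  4.5] grip 0.002
translate-first tool d: [-0.3  0.1  1.7] spin -0.0 | spin-first d: [-0.3  0.1  1.7]
```

```bash
python3 -m handwheel '[{"linear":[0,1,-3],"spin":0,"grip":0},{"linear":[0,0.5,-4],"spin":0,"grip":0},{"linear":[0,1.3,-3.2],"spin":0,"grip":0},{"linear":[0,1.3,-3.1],"spin":0,"grip":0},{"linear":[0,0,0],"spin":0,"grip":0}]'; python3 snap.py w5
```

```text
t: 5.8
position: [0.5873, 0.1627, 0.0367]
ee_rot: [0.704, -0.079, 0.078, -0.702]
ft_force: [-3.1, -3.2, 7.1]
grip_width: 0.001
[0.5873 0.1627 0.0367] [-3.1 -3.2  7.1] 0.001
```

View pics/w5.png

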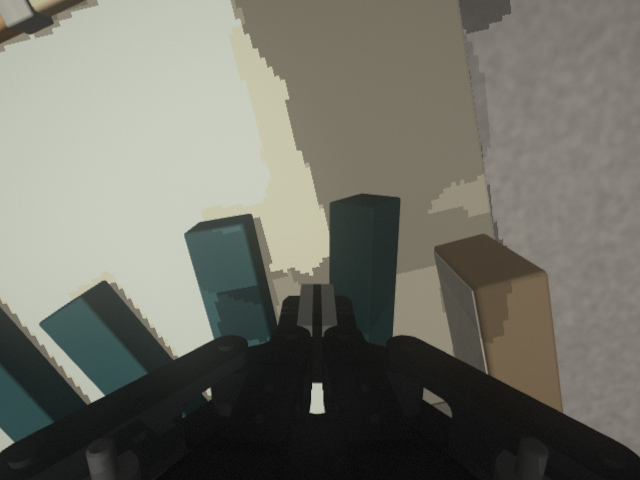

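It is tipping, with both upper faces visible at (347,215) and (382,215). Continuing the arc.

```bash
python3 -m handwheel '[{"linear":[0,1.9,-3],"spin":0,"grip":0},{"linear":[0,2.2,-2.8],"spin":0,"grip":0},{"linear":[0,2.6,-2.4],"spin":0,"grip":0},{"linear":[0,2.8,-2.2],"spin":0,"grip":0},{"linear":[0,0,0],"spin":0,"grip":0}]'; python3 snap.py w6
```

```text
t: 6.35
position: [0.5859, 0.1542, 0.0256]
ee_rot: [-0.703, 0.078, -0.079, 0.703]
ft_force: [-0.8, -1.5, 0.8]
grip_width: -0.001
[0.5859 0.1542 0.0256] [-0.8 -1.5  0.8] -0.001
```

View pics/w6.png

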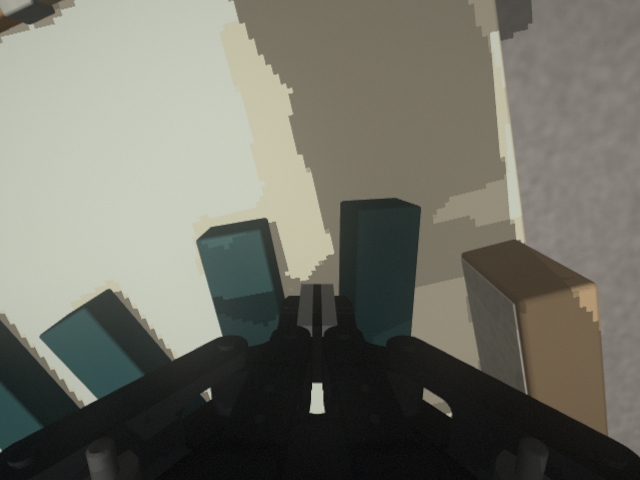

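```bash
python3 -m handwheel '[{"linear":[0,0,-4],"spin":0,"grip":0},{"linear":[0,0,-4],"spin":0,"grip":0},{"linear":[0,-20,0],"spin":0,"grip":0},{"linear":[0,-40,0],"spin":0,"grip":0},{"linear":[0,-40,0],"spin":0,"grip":0.5},{"linear":[0,0,0],"spin":0,"grip":0.5},{"linear":[0,0,0],"spin":0,"grip":0.5},{"linear":[0,0,0],"spin":0,"grip":0.5}]'; python3 snap.py w7
```

```text
t: 7.2
position: [0.5829, 0.1464, 0.1251]
ee_rot: [0.703, -0.079, 0.077, -0.703]
ft_force: [0.3, -0.2, -0.1]
grip_width: 0.504
[0.5829 0.1464 0.1251] [ 0.3 -0.2 -0.1] 0.504
```

View pics/w7.png

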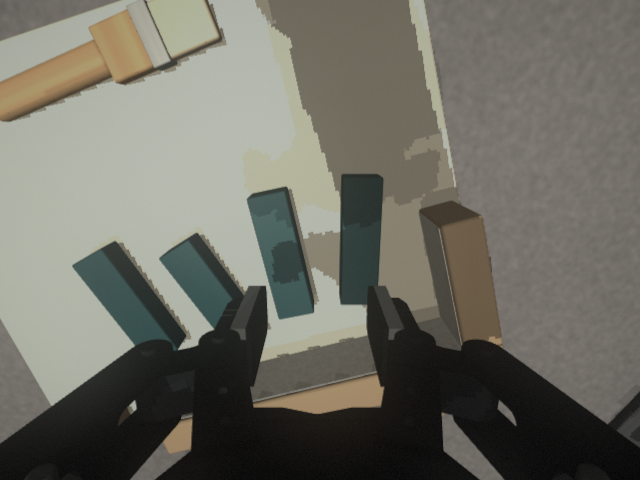

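Strip 1 is flat again at (361,240). Enlarging to measure all four strips.

```bash
python3 - <<'E'
import cv2
im=cv2.imread("pics/w7.png")
cv2.imwrite("pics/w7c.png",cv2.resize(im[165:355,60:320],None,fx=3,fy=3,interpolation=cv2.INTER_CUBIC))
cv2.imwrite("pics/w7d.png",cv2.resize(im[165:325,240:440],None,fx=3.5,fy=3.5,interpolation=cv2.INTER_CUBIC))
E
```

```text
(no output)
```

View pics/w7c.png

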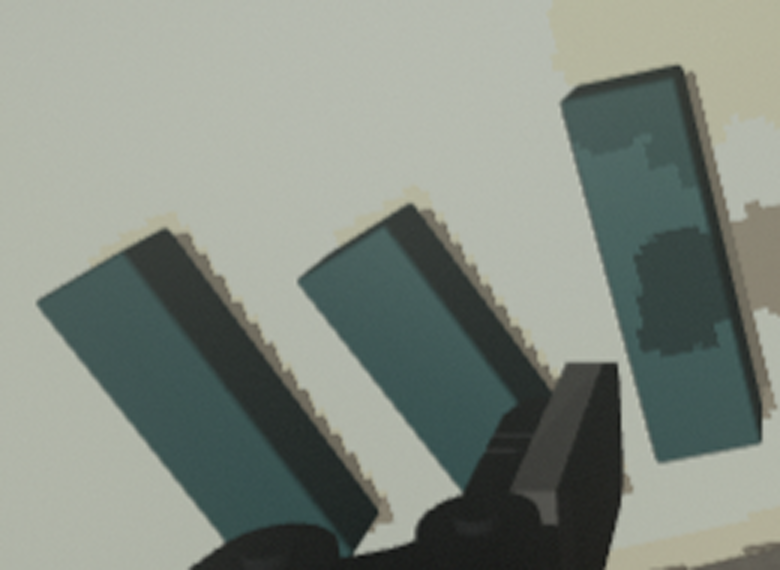

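View pics/w7d.png

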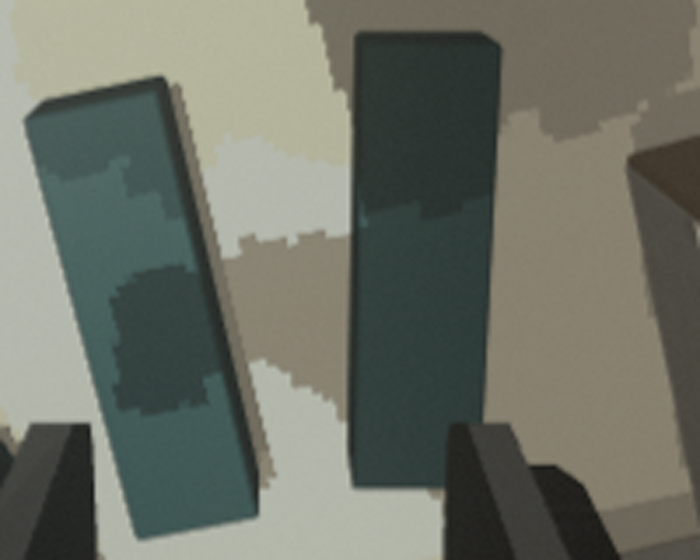

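```bash
python3 pix.py w7 35 342.3,178.1 382.9,178.7 377.7,304.1 341.4,304.1; python3 pix.py w7 35 247.4,199.3 286.3,191.6 313.7,312.1 279.4,318.7
python3 pix.py w7 35 72.7,265.7 102,248.7; python3 pix.py w7 35 159.5,258.5 188.5,239.5; python3 pix.py w7 15 419,212
```

```text
[[-123.5, -45.9], [-116.0, -21.2], [-31.6, -44.6], [-38.6, -69.0]]
center [-77.4 -45.2] yaw -0.268 L 87.8 W 25.6
[[-127.2, -108.2], [-125.0, -82.6], [-38.0, -89.5], [-39.7, -114.3]]
center [-82.5 -98.7] yaw -0.074 L 87.5 W 25.3
[[-116.6, -237.3], [-122.3, -212.9]]
[[-105.2, -178.5], [-112.3, -154.7]]
[[-82.7, 0.8]]
```

```bash
python3 go.py r -77 -45 21 1.303
```

```text
t 7.25 now rel [-86.6 -73.6] z 124.8 yawrel 1.293 F [-0.2 -0.2 -0.5] grip 0.501
translate-first tool d: [  1.7 103.7  30.2] spin -0.01 | spin-first d: [  2.  103.7  30.2]
```

```bash
python3 -m handwheel '[{"linear":[2,0,30],"spin":-0.01,"grip":0.5},{"linear":[0,30,0],"spin":0,"grip":0.5},{"linear":[0,30,0],"spin":0,"grip":0.5},{"linear":[0,0,0],"spin":0,"grip":0.5},{"linear":[0,0,0],"spin":0,"grip":0.5}]';python3 go.py r -77 -45 21 1.303; python3 snap.py w8
```

```text
t: 7.75
position: [0.5918, 0.175, 0.0651]
ee_rot: [0.704, -0.076, 0.074, -0.703]
ft_force: [0.7, -0.3, 0.5]
grip_width: 0.5
t 7.75 now rel [-76.  -45.5] z 65.1 yawrel 1.302 F [ 0.7 -0.3  0.5] grip 0.5
translate-first tool d: [-1.  44.1  0.3] spin -0.001 | spin-first d: [-1.  44.1  0.3]
[0.5918 0.175  0.0651] [ 0.7 -0.3  0.5] 0.5
```

View pics/w8.png

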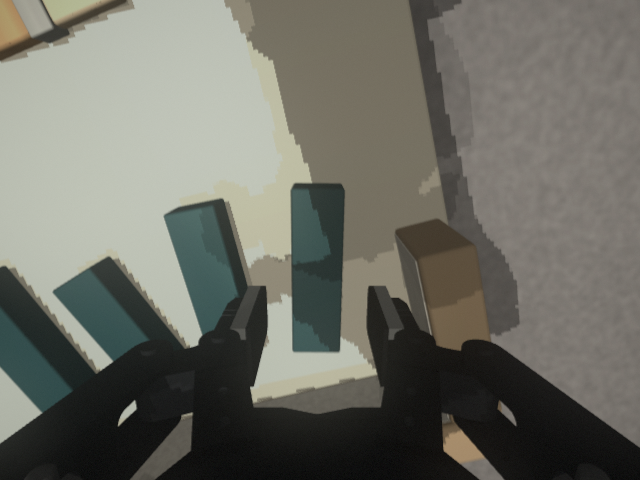

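The strip is centred between the pads and parallel to them. Descending and gripping.

```bash
python3 -m handwheel '[{"linear":[0,25,0],"spin":0,"grip":0.5},{"linear":[0,18,0],"spin":0,"grip":0.5},{"linear":[0,0,0],"spin":0,"grip":0.5},{"linear":[0,0,0],"spin":0,"grip":0.0},{"linear":[0,0,0],"spin":0,"grip":0.0},{"linear":[0,0,0],"spin":0,"grip":0.0},{"linear":[0,0,0],"spin":0,"grip":0.0}]';python3 go.py r -46 -42 21 1.571
```

```text
t: 8.5
position: [0.5938, 0.1757, 0.0251]
ee_rot: [-0.703, 0.074, -0.076, 0.704]
ft_force: [-1.2, -0.5, 6.3]
grip_width: 0.277
t 8.5 now rel [-73.9 -44.9] z 25.1 yawrel 1.302 F [-1.2 -0.5  6.3] grip 0.277
translate-first tool d: [26.1  4.2 10.2] spin -0.269 | spin-first d: [27.9  4.2  2.9]
```

```bash
python3 snap.py w9; python3 - <<'E'
from h import *
cv2.imwrite("pics/s9.png",cv2.resize(capture("scene")[180:270,370:490,::-1],None,fx=6,fy=6,interpolation=cv2.INTER_CUBIC))
E
```

```text
[0.5938 0.1757 0.0251] [-1.2 -0.5  6.3] 0.277
```

View pics/w9.png

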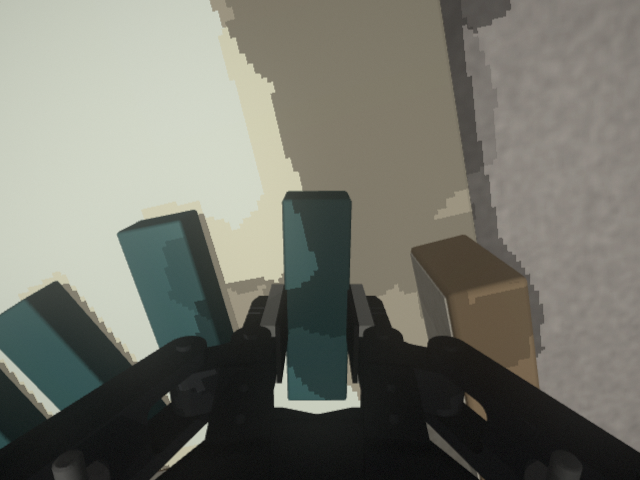

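View pics/s9.png

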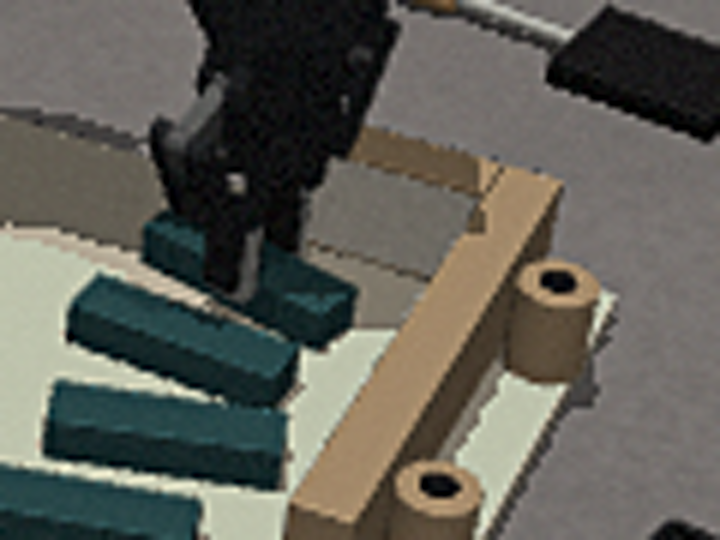

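The strip is held square between the pads, its far end clear. Straightening it and moving it to the back dam.

```bash
python3 -m handwheel '[{"linear":[0,-2,0],"spin":-0.13,"grip":0.0},{"linear":[0,0,0],"spin":-0.139,"grip":0.0},{"linear":[10,0,1.5],"spin":0,"grip":0.0},{"linear":[10,0,1.5],"spin":0,"grip":0.0},{"linear":[8,0,0],"spin":0,"grip":0.0},{"linear":[0,0,0],"spin":0,"grip":0.0},{"linear":[0,0,0],"spin":0,"grip":0.0}]';python3 go.py r -43 -42 21 1.571; python3 snap.py w10
```

```text
t: 9.3
position: [0.6203, 0.1798, 0.0252]
ee_rot: [0.707, 0.02, -0.02, -0.707]
ft_force: [0.4, -0.2, -1.3]
grip_width: 0.281
t 9.3 now rel [-47.3 -42.3] z 25.2 yawrel 1.571 F [ 0.4 -0.2 -1.3] grip 0.281
translate-first tool d: [4.3 4.2 0.3] spin 0.0 | spin-first d: [4.3 4.2 0.3]
[0.6203 0.1798 0.0252] [ 0.4 -0.2 -1.3] 0.281
```

View pics/w10.png

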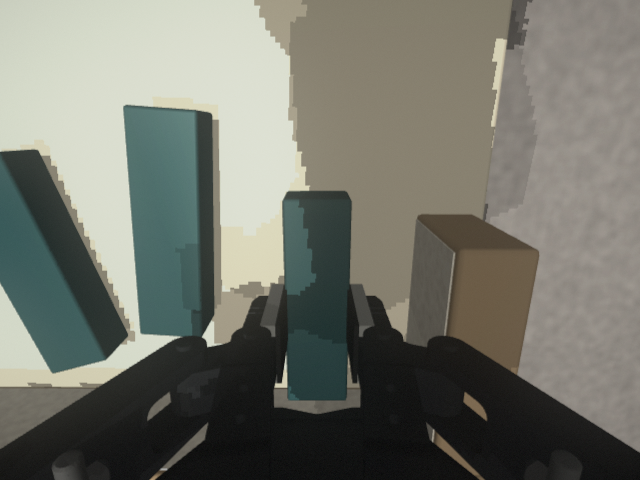

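```bash
python3 -m handwheel '[{"linear":[2,0,0],"spin":0,"grip":0.0},{"linear":[1,0,0],"spin":0,"grip":0.0},{"linear":[1,0,0],"spin":0,"grip":0.0},{"linear":[0,0,0],"spin":0,"grip":0.0}]';python3 go.py r -43 -42 21 1.571; python3 -m handwheel '[{"linear":[1,0,0],"spin":0,"grip":0.0},{"linear":[1,0,0],"spin":0,"grip":0.0},{"linear":[0,0,0],"spin":0,"grip":0.0}]';python3 go.py r -43 -42 21 1.571;
```

```text
t: 9.75
position: [0.6243, 0.1802, 0.0252]
ee_rot: [-0.707, -0.02, 0.02, 0.707]
ft_force: [-0.2, 0.6, 0.3]
grip_width: 0.286
t 9.75 now rel [-43.2 -42.1] z 25.2 yawrel 1.572 F [-0.2  0.6  0.3] grip 0.286
translate-first tool d: [0.2 4.2 0.1] spin 0.001 | spin-first d: [0.2 4.2 0.1]
t: 10.05
position: [0.6265, 0.1803, 0.0252]
ee_rot: [-0.707, -0.02, 0.02, 0.707]
ft_force: [-0.5, 0.3, -1.1]
grip_width: 0.284
t 10.05 now rel [-41.  -42.1] z 25.2 yawrel 1.571 F [-0.5  0.3 -1.1] grip 0.284
translate-first tool d: [-2.   4.2  0.1] spin 0.0 | spin-first d: [-2.   4.2  0.1]
```

```bash
python3 pix.py w10 36 284,199 351,199 347,400 289,400;  python3 pix.py w10 15 300,388 100,387; python3 -m handwheel '[{"linear":[1,0,0],"spin":0,"grip":0.0},{"linear":[1,0,0],"spin":0,"grip":0.0},{"linear":[0,0,0],"spin":0,"grip":0.0}]';python3 go.py r -43 -42 21 1.571;
```

```text
[[-95.4, -53.9], [-95.4, -29.6], [-7.6, -29.0], [-7.6, -54.0]]
center [-51.5 -41.6] yaw 0.003 L 87.8 W 24.7
[[3.2, -50.4], [2.6, -149.4]]
t: 10.35
position: [0.6278, 0.1804, 0.0251]
ee_rot: [0.707, 0.02, -0.021, -0.707]
ft_force: [-2.7, 0.1, 0.7]
grip_width: 0.283
t 10.35 now rel [-39.7 -42.1] z 25.1 yawrel 1.572 F [-2.7  0.1  0.7] grip 0.283
translate-first tool d: [-3.3  4.2  0.1] spin 0.001 | spin-first d: [-3.3  4.2  0.1]
```

Contact with the back dam at -2.7 N puts the dam about 2 mm beyond my model. I'll correct the model, release, and go to strip 2.

```bash
python3 - <<'E'
import numpy as np
p=np.load("shelf.npy"); c,s=np.cos(p[2]),np.sin(p[2]); d=np.array([.002,.0005]); p[0]+=c*d[0]-s*d[1]; p[1]+=s*d[0]+c*d[1]; np.save("shelf.npy",p); print(p)
E
python3 -m handwheel '[{"linear":[-0.5,0,0],"spin":0,"grip":0.45},{"linear":[0,0,0],"spin":0,"grip":0.45},{"linear":[0,0,0],"spin":0,"grip":0.5},{"linear":[0,-20,0],"spin":0,"grip":0.5},{"linear":[0,-25,0],"spin":0,"grip":0.5}]'; python3 go.py r -84 -97 65 1.481
```

```text
[0.57066098 0.06964093 0.0564896 ]
t: 10.85
position: [0.6269, 0.18, 0.0694]
ee_rot: [0.707, 0.019, -0.021, -0.706]
ft_force: [0.2, 0.2, 0.4]
grip_width: 0.497
t 10.85 now rel [-42.6 -43. ] z 69.4 yawrel 1.572 F [0.2 0.2 0.4] grip 0.497
translate-first tool d: [-41.4   4.5 -54. ] spin 0.091 | spin-first d: [-36.3   4.5 -57.5]
```

```bash
python3 -m handwheel '[{"linear":[-18,0,-27],"spin":0.09,"grip":0.5},{"linear":[-19,0,-29],"spin":0,"grip":0.5},{"linear":[0,2,0],"spin":0,"grip":0.5},{"linear":[0,0,0],"spin":0,"grip":0.5},{"linear":[0,0,0],"spin":0,"grip":0.5},{"linear":[0,0,0],"spin":0,"grip":0.5}]'; python3 go.py r -84 -97 25 1.481; python3 snap.py w11
```

```text
t: 11.45
position: [0.592, 0.1257, 0.0683]
ee_rot: [-0.707, 0.011, -0.011, 0.707]
ft_force: [-0.4, 0.3, 1.0]
grip_width: 0.504
t 11.45 now rel [-80.6 -95.3] z 68.3 yawrel 1.483 F [-0.4  0.3  1. ] grip 0.504
translate-first tool d: [-3.3 43.3 -2.1] spin 0.002 | spin-first d: [-3.3 43.3 -2.1]
[0.592  0.1257 0.0683] [-0.4  0.3  1. ] 0.504
```

View pics/w11.png

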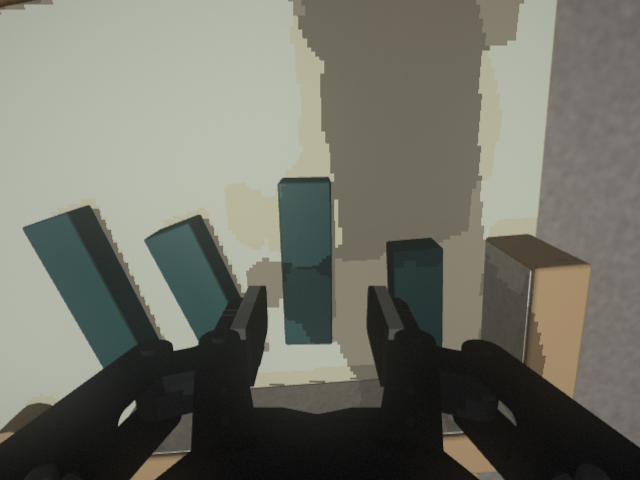

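```bash
python3 -m handwheel '[{"linear":[-2,0,-5.5],"spin":0.01,"grip":0.5},{"linear":[0,20,0],"spin":0,"grip":0.5},{"linear":[0,22,0],"spin":0,"grip":0.5},{"linear":[0,0,0],"spin":0,"grip":0.5},{"linear":[0,0,0],"spin":0,"grip":0.0},{"linear":[0,0,0],"spin":0,"grip":0.0},{"linear":[0,0,0],"spin":0,"grip":0.0},{"linear":[0,0,0],"spin":0,"grip":0.0}]'; python3 go.py r -46 -101 25 1.571; python3 snap.py w12;  python3 pix.py w12 36 310,10
```

```text
t: 12.3
position: [0.5896, 0.1187, 0.0269]
ee_rot: [-0.707, 0.015, -0.016, 0.707]
ft_force: [0.5, -0.1, -0.9]
grip_width: 0.279
t 12.3 now rel [ -83.3 -102.1] z 26.9 yawrel 1.472 F [ 0.5 -0.1 -0.9] grip 0.279
translate-first tool d: [37.   1.9  4.8] spin -0.099 | spin-first d: [37.3  1.9  1.1]
[0.5896 0.1187 0.0269] [ 0.5 -0.1 -0.9] 0.279
[[-192.1, -93.1]]
```

View pics/w12.png

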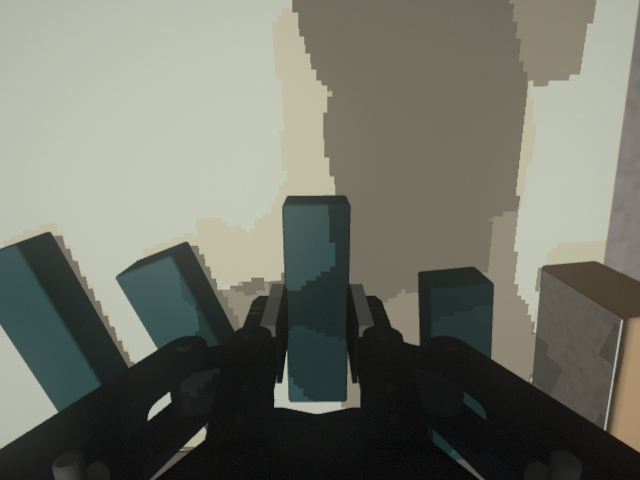

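```bash
python3 -m handwheel '[{"linear":[0,0,0],"spin":-0.099,"grip":0.0},{"linear":[13,0,2],"spin":0,"grip":0.0},{"linear":[13,0,0],"spin":0,"grip":0.0},{"linear":[12,0,0],"spin":0,"grip":0.0},{"linear":[0,0,0],"spin":0,"grip":0.0},{"linear":[1,0,0],"spin":0,"grip":0.0},{"linear":[1,0,0],"spin":0,"grip":0.0},{"linear":[0,0,0],"spin":0,"grip":0.0}]'; python3 go.py r -42.5 -101 25 1.571
```

```text
t: 13.15
position: [0.6286, 0.1229, 0.0268]
ee_rot: [0.707, 0.02, -0.02, -0.707]
ft_force: [-1.9, 0.3, 5.1]
grip_width: 0.281
t 13.15 now rel [ -44.2 -100.1] z 26.8 yawrel 1.571 F [-1.9  0.3  5.1] grip 0.281
translate-first tool d: [ 1.7  1.8 -0.9] spin -0.0 | spin-first d: [ 1.7  1.8 -0.9]
```

```bash
python3 -m handwheel '[{"linear":[1,0,0],"spin":0,"grip":0.0},{"linear":[0,0,0],"spin":0,"grip":0.0}]'; python3 go.py r -42.5 -101 25 1.571; python3 -m handwheel '[{"linear":[-1,0,0],"spin":0,"grip":0.5},{"linear":[0,0,0],"spin":0,"grip":0.5},{"linear":[0,0,0],"spin":0,"grip":0.5},{"linear":[0,-20,0],"spin":0,"grip":0.5},{"linear":[0,-22,0],"spin":0,"grip":0.5}]';python3 go.py r -68 -155 68 1.84;
```

```text
t: 13.35
position: [0.6286, 0.1229, 0.0268]
ee_rot: [0.707, 0.019, -0.021, -0.707]
ft_force: [-4.0, -0.8, 6.9]
grip_width: 0.283
t 13.35 now rel [ -44.2 -100.1] z 26.8 yawrel 1.571 F [-4.  -0.8  6.9] grip 0.283
translate-first tool d: [ 1.7  1.8 -0.9] spin -0.0 | spin-first d: [ 1.7  1.8 -0.9]
t: 13.85
position: [0.6282, 0.1226, 0.0674]
ee_rot: [0.707, 0.019, -0.021, -0.707]
ft_force: [-0.3, 0.9, -0.3]
grip_width: 0.499
t 13.85 now rel [ -44.6 -100.4] z 67.4 yawrel 1.571 F [-0.3  0.9 -0.3] grip 0.499
translate-first tool d: [-23.4  -0.5 -54.6] spin -0.269 | spin-first d: [-37.1  -0.5 -46.4]
```

```bash
python3 -m handwheel '[{"linear":[0,0,0],"spin":-0.135,"grip":0.5},{"linear":[0,0,0],"spin":-0.134,"grip":0.5},{"linear":[-18,0,-23],"spin":0,"grip":0.5},{"linear":[-19,0,-23],"spin":0,"grip":0.5},{"linear":[0,0,0],"spin":0,"grip":0.5},{"linear":[0,0,0],"spin":0,"grip":0.5},{"linear":[0,0,0],"spin":0,"grip":0.5}]';python3 go.py r -68 -155 25 1.84; python3 snap.py w13
```

```text
t: 14.55
position: [0.609, 0.0691, 0.0683]
ee_rot: [-0.697, -0.115, 0.115, 0.698]
ft_force: [-0.0, -0.4, 0.6]
grip_width: 0.495
t 14.55 now rel [ -66.7 -152.7] z 68.3 yawrel 1.841 F [-0.  -0.4  0.6] grip 0.495
translate-first tool d: [-1.9 43.3 -1.9] spin 0.001 | spin-first d: [-1.9 43.3 -1.9]
[0.609  0.0691 0.0683] [-0.  -0.4  0.6] 0.495
```

View pics/w13.png

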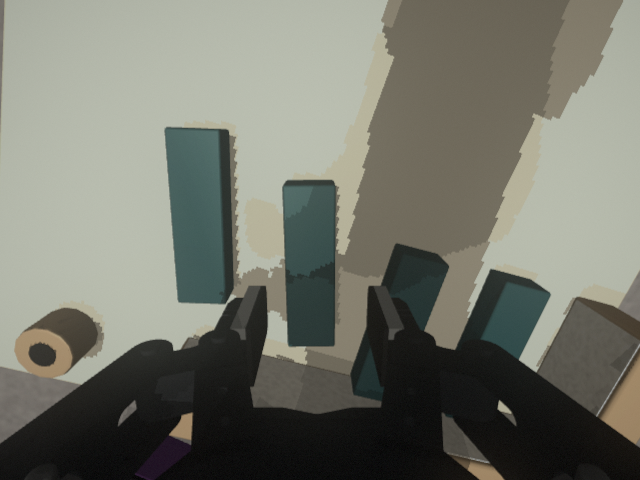

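```bash
python3 -m handwheel '[{"linear":[-2,0,-4],"spin":0,"grip":0.47},{"linear":[0,20,0],"spin":0,"grip":0.47},{"linear":[0,22,0],"spin":0,"grip":0.47},{"linear":[0,0,0],"spin":0,"grip":0.47},{"linear":[0,0,0],"spin":0,"grip":0.0},{"linear":[0,0,0],"spin":0,"grip":0.0},{"linear":[0,0,0],"spin":0,"grip":0.0},{"linear":[0,0,0],"spin":0,"grip":0.0}]'; python3 go.py r -44 -155 25 1.571; python3 snap.py w14
```

```text
t: 15.4
position: [0.6085, 0.063, 0.0269]
ee_rot: [0.698, 0.115, -0.114, -0.698]
ft_force: [-0.2, -0.6, -1.6]
grip_width: 0.286
t 15.4 now rel [ -67.6 -158.7] z 26.9 yawrel 1.84 F [-0.2 -0.6 -1.6] grip 0.286
translate-first tool d: [23.8  1.9 -2.7] spin 0.269 | spin-first d: [23.6  1.9  3.7]
[0.6085 0.063  0.0269] [-0.2 -0.6 -1.6] 0.286
```

View pics/w14.png

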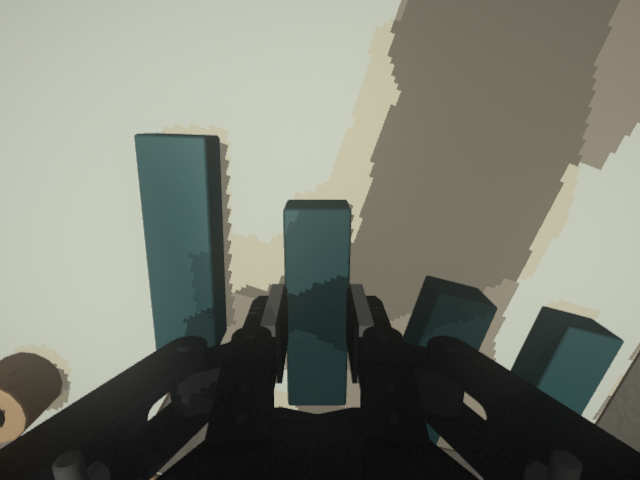

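```bash
python3 -m handwheel '[{"linear":[0,0,0],"spin":0.135,"grip":0.0},{"linear":[0,0,0],"spin":0.134,"grip":0.0},{"linear":[10,0,0],"spin":0,"grip":0.0},{"linear":[9,0,0],"spin":0,"grip":0.0},{"linear":[0,0,0],"spin":0,"grip":0.0},{"linear":[1,0,0],"spin":0,"grip":0.0},{"linear":[1,0,0],"spin":0,"grip":0.0},{"linear":[0,0,0],"spin":0,"grip":0.0}]'; python3 go.py r -44 -155 25 1.571
```

```text
t: 16.25
position: [0.6288, 0.0642, 0.0266]
ee_rot: [-0.707, -0.02, 0.02, 0.707]
ft_force: [-0.3, -0.5, 2.8]
grip_width: 0.278
t 16.25 now rel [ -47.2 -158.7] z 26.6 yawrel 1.571 F [-0.3 -0.5  2.8] grip 0.278
translate-first tool d: [3.2 1.6 3.7] spin -0.0 | spin-first d: [3.2 1.6 3.7]
```

```bash
python3 -m handwheel '[{"linear":[1,0,0],"spin":0,"grip":0.0},{"linear":[1,0,0],"spin":0,"grip":0.0},{"linear":[0,0,0],"spin":0,"grip":0.0}]'; python3 go.py r -44 -155 25 1.571
```

```text
t: 16.55
position: [0.6288, 0.0642, 0.0265]
ee_rot: [0.707, 0.018, -0.022, -0.707]
ft_force: [-5.3, 0.1, 7.6]
grip_width: 0.282
t 16.55 now rel [ -47.2 -158.7] z 26.5 yawrel 1.571 F [-5.3  0.1  7.6] grip 0.282
translate-first tool d: [3.2 1.5 3.7] spin -0.0 | spin-first d: [3.2 1.5 3.7]
```

```bash
python3 -m handwheel '[{"linear":[-1.5,0,0],"spin":0,"grip":0.5},{"linear":[0,0,0],"spin":0,"grip":0.5},{"linear":[0,0,0],"spin":0,"grip":0.5},{"linear":[0,-20,0],"spin":0,"grip":0.5},{"linear":[0,-22,0],"spin":0,"grip":0.5},{"linear":[0,0,0],"spin":-0.112,"grip":0.5},{"linear":[0,0,0],"spin":-0.112,"grip":0.5},{"linear":[0,0,0],"spin":0,"grip":0.5}]';python3 go.py r -78 -218 68 1.796
```

```text
t: 17.35
position: [0.6297, 0.0639, 0.0682]
ee_rot: [-0.7, -0.099, 0.099, 0.7]
ft_force: [-0.0, 0.7, -0.7]
grip_width: 0.498
t 17.35 now rel [ -46.4 -159. ] z 68.2 yawrel 1.794 F [-0.   0.7 -0.7] grip 0.498
translate-first tool d: [-43.9   0.1 -50.5] spin -0.002 | spin-first d: [-43.9   0.1 -50.4]
```

```bash
python3 -m handwheel '[{"linear":[-22,0,-25],"spin":0,"grip":0.5},{"linear":[-22,0,-25],"spin":0,"grip":0.5},{"linear":[0,0,0],"spin":0,"grip":0.5},{"linear":[0,0,0],"spin":0,"grip":0.5},{"linear":[0,0,0],"spin":0,"grip":0.5}]';python3 go.py r -78 -218 25 1.796; python3 snap.py w15
```

```text
t: 17.85
position: [0.6016, 0.0055, 0.0682]
ee_rot: [-0.7, -0.099, 0.099, 0.701]
ft_force: [0.0, 0.5, -0.3]
grip_width: 0.501
t 17.85 now rel [ -77.8 -215.7] z 68.2 yawrel 1.795 F [ 0.   0.5 -0.3] grip 0.501
translate-first tool d: [-0.8 43.2 -2.2] spin -0.001 | spin-first d: [-0.8 43.2 -2.2]
[0.6016 0.0055 0.0682] [ 0.   0.5 -0.3] 0.501
```

View pics/w15.png

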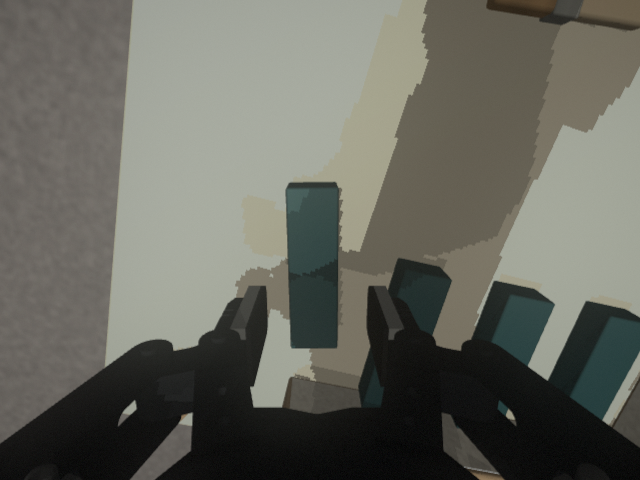

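```bash
python3 -m handwheel '[{"linear":[0,0,-2],"spin":0,"grip":0.47},{"linear":[0,20,0],"spin":0,"grip":0.47},{"linear":[0,22,0],"spin":0,"grip":0.47},{"linear":[0,0,0],"spin":0,"grip":0.47},{"linear":[0,0,0],"spin":0,"grip":0.0},{"linear":[0,0,0],"spin":0,"grip":0.0},{"linear":[0,0,0],"spin":0,"grip":0.0},{"linear":[0,0,0],"spin":0,"grip":0.0}]'; python3 go.py r -48 -201 25 1.571; python3 snap.py w16
```

```text
t: 18.7
position: [0.6021, 0.0021, 0.0269]
ee_rot: [0.7, 0.099, -0.098, -0.7]
ft_force: [-0.5, 0.1, -0.3]
grip_width: 0.282
t 18.7 now rel [ -77.4 -219.2] z 26.9 yawrel 1.795 F [-0.5  0.1 -0.3] grip 0.282
translate-first tool d: [32.7  2.  11.2] spin 0.224 | spin-first d: [29.4  2.  18.2]
[0.6021 0.0021 0.0269] [-0.5  0.1 -0.3] 0.282
```

View pics/w16.png

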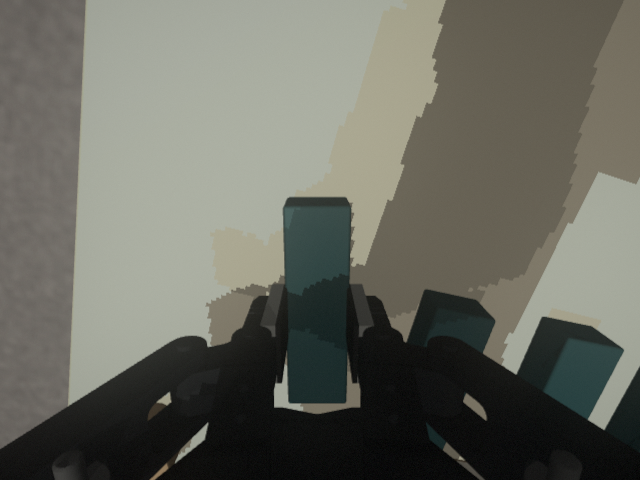

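```bash
python3 -m handwheel '[{"linear":[0,0,0],"spin":0.112,"grip":0.0},{"linear":[0,0,0],"spin":0.112,"grip":0.0},{"linear":[14,0,9],"spin":0,"grip":0.0},{"linear":[14,0,9],"spin":0,"grip":0.0},{"linear":[0,0,0],"spin":0,"grip":0.0},{"linear":[1,0,0],"spin":0,"grip":0.0},{"linear":[1,0,0],"spin":0,"grip":0.0},{"linear":[0,0,0],"spin":0,"grip":0.0},{"linear":[0,0,0],"spin":0,"grip":0.0}]'; python3 go.py r -47 -201 25 1.571
```

```text
t: 19.65
position: [0.6297, 0.0221, 0.0266]
ee_rot: [-0.707, -0.019, 0.02, 0.707]
ft_force: [-2.5, 2.1, 4.9]
grip_width: 0.282
t 19.65 now rel [ -48.7 -200.8] z 26.6 yawrel 1.571 F [-2.5  2.1  4.9] grip 0.282
translate-first tool d: [ 1.7  1.6 -0.2] spin -0.0 | spin-first d: [ 1.7  1.6 -0.2]
```

```bash
python3 -m handwheel '[{"linear":[-1,0,0],"spin":0,"grip":0.45},{"linear":[0,0,0],"spin":0,"grip":0.45},{"linear":[0,0,0],"spin":0,"grip":0.45},{"linear":[0,-25,0],"spin":0,"grip":0.4},{"linear":[4,-10,-15],"spin":0,"grip":0},{"linear":[0,0,-15],"spin":0,"grip":0},{"linear":[0,0,0],"spin":0,"grip":0},{"linear":[0,0,0],"spin":0,"grip":0},{"linear":[0,0,0],"spin":0,"grip":0}]'; python3 go.py r -45 -230 22 1.571; python3 snap.py w17
```

```text
t: 20.55
position: [0.6345, -0.0076, 0.0602]
ee_rot: [-0.707, -0.019, 0.021, 0.707]
ft_force: [0.6, 0.3, -0.7]
grip_width: 0.002
t 20.55 now rel [ -45.7 -230.7] z 60.2 yawrel 1.571 F [ 0.6  0.3 -0.7] grip 0.002
translate-first tool d: [ 0.7 38.2  0.7] spin -0.0 | spin-first d: [ 0.7 38.2  0.7]
[ 0.6345 -0.0076  0.0602] [ 0.6  0.3 -0.7] 0.002
```

View pics/w17.png

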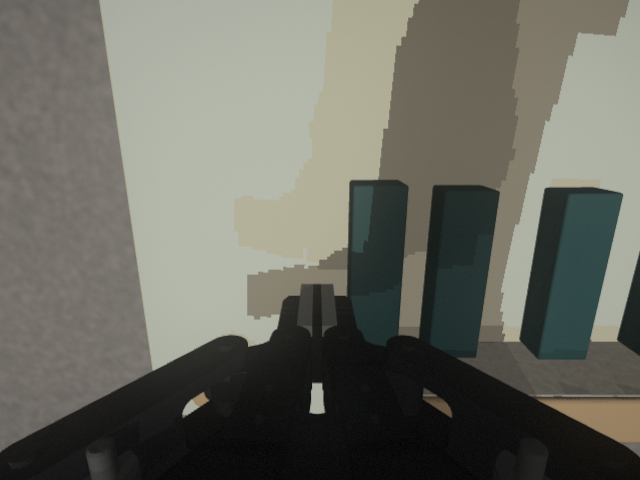

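All strips are straight and parallel, with their ends at the back dam. Now I'll lower the closed fingertips to the right of strip 4 and sweep left.

```bash
python3 -m handwheel '[{"linear":[0,20,0],"spin":0,"grip":0},{"linear":[0,18,0],"spin":0,"grip":0},{"linear":[0,0,0],"spin":0,"grip":0},{"linear":[0,0,5],"spin":0,"grip":0},{"linear":[0,0,5],"spin":0,"grip":0},{"linear":[0,0,6],"spin":0,"grip":0},{"linear":[0,0,7],"spin":0,"grip":0},{"linear":[0,0,8],"spin":0,"grip":0},{"linear":[0,0,8],"spin":0,"grip":0},{"linear":[0,0,8],"spin":0,"grip":0},{"linear":[0,0,8],"spin":0,"grip":0},{"linear":[0,0,8],"spin":0,"grip":0},{"linear":[0,0,8],"spin":0,"grip":0},{"linear":[0,0,8],"spin":0,"grip":0},{"linear":[0,0,0],"spin":0,"grip":0}]'; python3 go.py r -45 -112 22 1.571; python3 snap.py w18
```

```text
t: 22.1
position: [0.6306, 0.0736, 0.0232]
ee_rot: [-0.706, -0.021, 0.021, 0.708]
ft_force: [-0.4, 0.3, 0.4]
grip_width: -0.0
t 22.1 now rel [ -45.  -149.4] z 23.2 yawrel 1.573 F [-0.4  0.3  0.4] grip -0.0
translate-first tool d: [ 0.1  1.3 37.4] spin 0.002 | spin-first d: [-0.   1.3 37.4]
[0.6306 0.0736 0.0232] [-0.4  0.3  0.4] -0.0
```

View pics/w18.png

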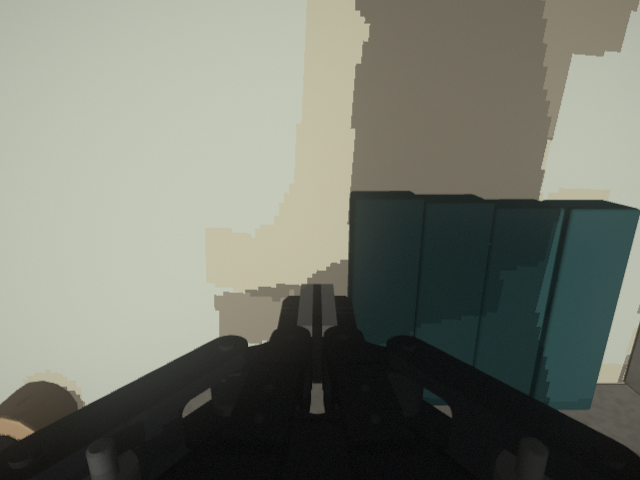

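The four strips are travelling together, with near ends staggered by only a few millimetres. Continuing.

```bash
python3 -m handwheel '[{"linear":[0,0,6],"spin":0,"grip":0},{"linear":[0,0,7],"spin":0,"grip":0},{"linear":[0,0,7],"spin":0,"grip":0},{"linear":[0,0,6],"spin":0,"grip":0},{"linear":[0,0,4],"spin":0,"grip":0},{"linear":[0,0,2],"spin":0,"grip":0},{"linear":[0,0,2],"spin":0,"grip":0},{"linear":[0,0,0],"spin":0,"grip":0},{"linear":[0,0,0],"spin":0,"grip":0}]'; python3 go.py r -45 -112 22 1.571
```

```text
t: 23.05
position: [0.6288, 0.1048, 0.0231]
ee_rot: [-0.707, -0.02, 0.02, 0.707]
ft_force: [0.1, -2.0, -0.1]
grip_width: 0.001
t 23.05 now rel [ -45.  -118.2] z 23.1 yawrel 1.57 F [ 0.1 -2.  -0.1] grip 0.001
translate-first tool d: [0.  1.1 6.2] spin -0.001 | spin-first d: [0.  1.1 6.2]
```

```bash
python3 -m handwheel '[{"linear":[0,0,2],"spin":0,"grip":0},{"linear":[0,0,2],"spin":0,"grip":0},{"linear":[0,0,0],"spin":0,"grip":0}]'; python3 go.py r -45 -112 22 1.571; python3 snap.py w19
```

```text
t: 23.35
position: [0.6285, 0.105, 0.0232]
ee_rot: [0.709, 0.019, -0.02, -0.705]
ft_force: [-0.4, -6.6, 1.2]
grip_width: 0.001
t 23.35 now rel [ -45.2 -117.9] z 23.2 yawrel 1.568 F [-0.4 -6.6  1.2] grip 0.001
translate-first tool d: [0.2 1.1 5.9] spin -0.003 | spin-first d: [0.2 1.1 5.9]
[0.6285 0.105  0.0232] [-0.4 -6.6  1.2] 0.001
```

View pics/w19.png

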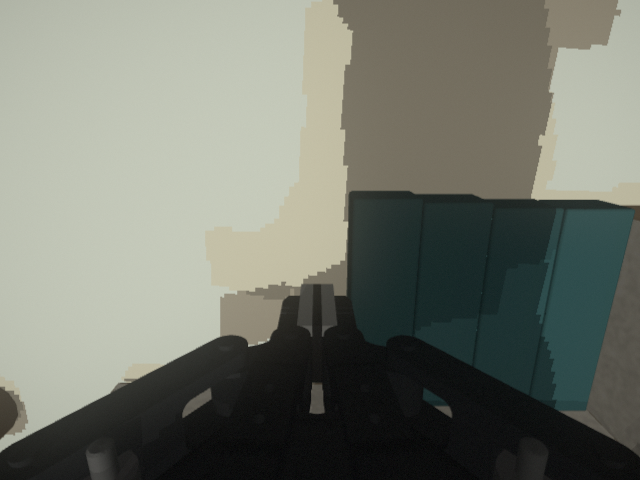

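The row is tight against the left dam, with 6.6 N reaction. Next I'll flush the ends from the near side, pushing on the 3/4 joint and then the 1/2 joint.

```bash
python3 -m handwheel '[{"linear":[0,0,-8],"spin":0,"grip":0},{"linear":[0,0,-5],"spin":0,"grip":0},{"linear":[0,-25,0],"spin":0,"grip":0},{"linear":[-30,0,0],"spin":0,"grip":0},{"linear":[-36,0,20],"spin":0,"grip":0},{"linear":[0,0,22],"spin":0,"grip":0},{"linear":[0,0,0],"spin":0,"grip":0},{"linear":[0,0,0],"spin":0,"grip":0},{"linear":[0,0,0],"spin":0,"grip":0}]'; python3 go.py r -106 -78 23 1.571; python3 snap.py w20
```

```text
t: 24.3
position: [0.5621, 0.1332, 0.0483]
ee_rot: [0.707, 0.02, -0.019, -0.707]
ft_force: [0.7, 0.1, -0.6]
grip_width: -0.001
t 24.3 now rel [-110.  -86.] z 48.3 yawrel 1.569 F [ 0.7  0.1 -0.6] grip -0.001
translate-first tool d: [ 3.9 25.3  8. ] spin -0.002 | spin-first d: [ 4.  25.3  8. ]
[0.5621 0.1332 0.0483] [ 0.7  0.1 -0.6] -0.001
```

View pics/w20.png

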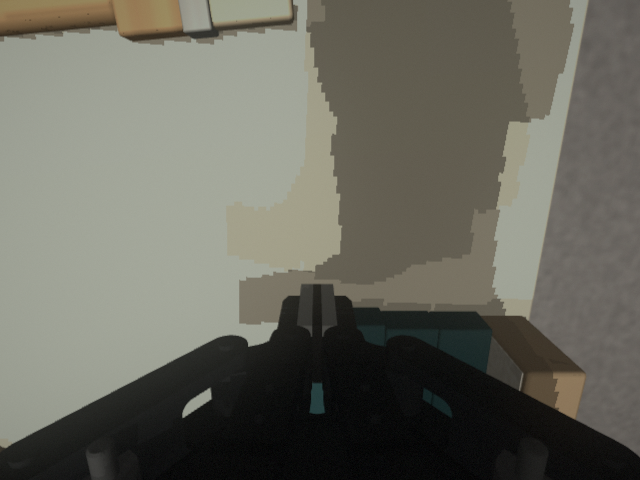

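```bash
python3 -m handwheel '[{"linear":[0,13,8],"spin":0,"grip":0},{"linear":[0,12,0],"spin":0,"grip":0},{"linear":[2,0,0],"spin":0,"grip":0},{"linear":[3,0,0],"spin":0,"grip":0},{"linear":[2,0,0],"spin":0,"grip":0},{"linear":[1,0,0],"spin":0,"grip":0},{"linear":[1,0,0],"spin":0,"grip":0},{"linear":[0,0,0],"spin":0,"grip":0}]'; python3 go.py r -101 -78 23 1.571
```

```text
t: 25.15
position: [0.569, 0.1422, 0.0234]
ee_rot: [0.707, 0.019, -0.02, -0.707]
ft_force: [-2.1, 0.1, 2.3]
grip_width: -0.0
t 25.15 now rel [-102.5  -77.4] z 23.4 yawrel 1.57 F [-2.1  0.1  2.3] grip -0.0
translate-first tool d: [ 1.6  0.4 -0.6] spin -0.001 | spin-first d: [ 1.6  0.4 -0.6]
```

```bash
python3 -m handwheel '[{"linear":[1.5,0,0],"spin":0,"grip":0},{"linear":[1.5,0,0],"spin":0,"grip":0},{"linear":[0,0,0],"spin":0,"grip":0},{"linear":[0,0,0],"spin":0,"grip":0}]'; python3 go.py r -101 -78 23 1.571;python3 -m handwheel '[{"linear":[2,0,0],"spin":0,"grip":0},{"linear":[0,0,0],"spin":0,"grip":0}]'; python3 go.py r -101 -78 23 1.571
```

```text
t: 25.55
position: [0.5714, 0.1424, 0.0231]
ee_rot: [0.707, 0.019, -0.021, -0.707]
ft_force: [-5.4, -1.1, 3.7]
grip_width: 0.005
t 25.55 now rel [-100.1  -77.4] z 23.1 yawrel 1.571 F [-5.4 -1.1  3.7] grip 0.005
translate-first tool d: [-0.9  0.1 -0.6] spin -0.0 | spin-first d: [-0.9  0.1 -0.6]
t: 25.75
position: [0.5714, 0.1424, 0.0229]
ee_rot: [0.707, 0.018, -0.023, -0.706]
ft_force: [-7.6, -0.7, 6.6]
grip_width: 0.003
t 25.75 now rel [-100.2  -77.3] z 22.9 yawrel 1.571 F [-7.6 -0.7  6.6] grip 0.003
translate-first tool d: [-0.9 -0.1 -0.7] spin -0.0 | spin-first d: [-0.9 -0.1 -0.7]
```

```bash
python3 -m handwheel '[{"linear":[-10,0,0],"spin":0,"grip":0},{"linear":[0,0,25],"spin":0,"grip":0},{"linear":[0,0,26],"spin":0,"grip":0},{"linear":[0,0,0],"spin":0,"grip":0},{"linear":[3,0,0],"spin":0,"grip":0},{"linear":[2,0,0],"spin":0,"grip":0},{"linear":[2,0,0],"spin":0,"grip":0},{"linear":[2,0,0],"spin":0,"grip":0},{"linear":[2,0,0],"spin":0,"grip":0},{"linear":[0,0,0],"spin":0,"grip":0}]'; python3 go.py r -101 -26 23 1.571;python3 -m handwheel '[{"linear":[1,0,0],"spin":0,"grip":0},{"linear":[0,0,0],"spin":0,"grip":0}]'; python3 go.py r -101 -26 23 1.571
```

```text
t: 26.75
position: [0.5687, 0.192, 0.0227]
ee_rot: [0.708, 0.016, -0.023, -0.706]
ft_force: [-7.6, -1.4, 5.5]
grip_width: -0.004
t 26.75 now rel [-100.   -27.7] z 22.7 yawrel 1.57 F [-7.6 -1.4  5.5] grip -0.004
translate-first tool d: [-1.  -0.3  1.7] spin -0.001 | spin-first d: [-1.  -0.3  1.7]
t: 26.95
position: [0.5687, 0.1921, 0.0227]
ee_rot: [0.708, 0.016, -0.024, -0.706]
ft_force: [-9.7, -1.7, 6.7]
grip_width: 0.002
t 26.95 now rel [-100.1  -27.6] z 22.7 yawrel 1.57 F [-9.7 -1.7  6.7] grip 0.002
translate-first tool d: [-0.9 -0.3  1.6] spin -0.001 | spin-first d: [-0.9 -0.3  1.6]
```

Both pushes stopped at the same x (-100.1), so the row is flush. I'll lift and check from above.

```bash
python3 -m handwheel '[{"linear":[-8,0,0],"spin":0,"grip":0},{"linear":[0,-45,0],"spin":0,"grip":0},{"linear":[0,-45,-12],"spin":0,"grip":0.5},{"linear":[0,-45,-12],"spin":0,"grip":0.5},{"linear":[0,0,0],"spin":0,"grip":0.5},{"linear":[0,0,0],"spin":0,"grip":0.5}]'; python3 snap.py w21; python3 go.py w 467 -293 80 0.396
```

```text
t: 27.55
position: [0.5687, 0.1687, 0.1596]
ee_rot: [-0.707, -0.021, 0.018, 0.707]
ft_force: [-0.5, 0.5, -1.7]
grip_width: 0.497
[0.5687 0.1687 0.1596] [-0.5  0.5 -1.7] 0.497
t 27.6 now rel [-102.8  -50.5] z 158.0 yawrel 1.57 F [ 0.1 -1.  -0.2] grip 0.499
translate-first tool d: [-125.8   77.8 -455.8] spin 1.23 | spin-first d: [ 387.6   78.3 -270.8]
```

View pics/w21.png

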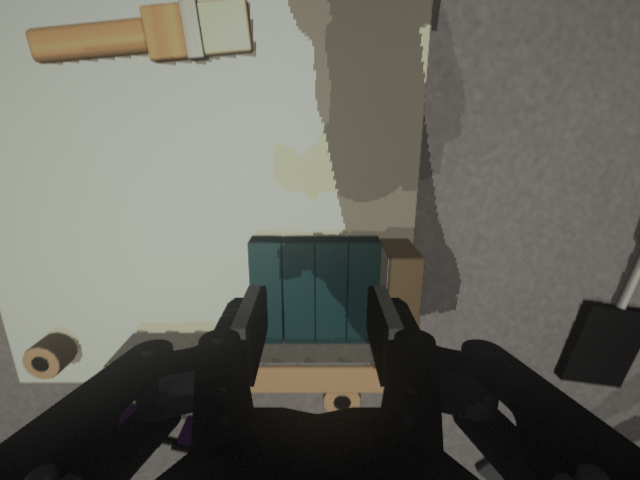

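The row is tight, square and flush. On to the short bar.

```bash
python3 -m handwheel '[{"linear":[-12,0,-45],"spin":0,"grip":0.6},{"linear":[-12,0,-46],"spin":0,"grip":0.6},{"linear":[-13,0,-46],"spin":0,"grip":0.6},{"linear":[-13,0,-46],"spin":0,"grip":0.6},{"linear":[-13,0,-46],"spin":0,"grip":0.6},{"linear":[-13,0,-46],"spin":0,"grip":0.6},{"linear":[-12,0,-45],"spin":0,"grip":0.6},{"linear":[-12,0,-45],"spin":0,"grip":0.6},{"linear":[-12,0,-45],"spin":0,"grip":0.6},{"linear":[-13,0,-45],"spin":0,"grip":0.6},{"linear":[0,0,0],"spin":0.14,"grip":0.6},{"linear":[0,0,0],"spin":0.14,"grip":0.6},{"linear":[0,0,0],"spin":0.14,"grip":0.6},{"linear":[0,0,0],"spin":0.14,"grip":0.6},{"linear":[0,0,0],"spin":0.14,"grip":0.6},{"linear":[0,0,0],"spin":0.14,"grip":0.6},{"linear":[0,0,0],"spin":0.13,"grip":0.6},{"linear":[0,0,0],"spin":0.13,"grip":0.6},{"linear":[0,0,0],"spin":0.13,"grip":0.6},{"linear":[0,0,0],"spin":0,"grip":0.6}]'; python3 go.py w 467 -293 45 0.396; python3 snap.py w22
```

```text
t: 29.6
position: [0.4674, -0.2909, 0.1562]
ee_rot: [0.589, -0.392, 0.39, -0.589]
ft_force: [0.7, -0.3, 0.7]
grip_width: 0.601
t 29.6 now rel [-228.4 -504.1] z 156.2 yawrel 0.342 F [ 0.7 -0.3  0.7] grip 0.601
translate-first tool d: [  2.  111.2  -0.9] spin 0.002 | spin-first d: [  2.  111.2  -0.9]
[ 0.4674 -0.2909  0.1562] [ 0.7 -0.3  0.7] 0.601
```

View pics/w22.png

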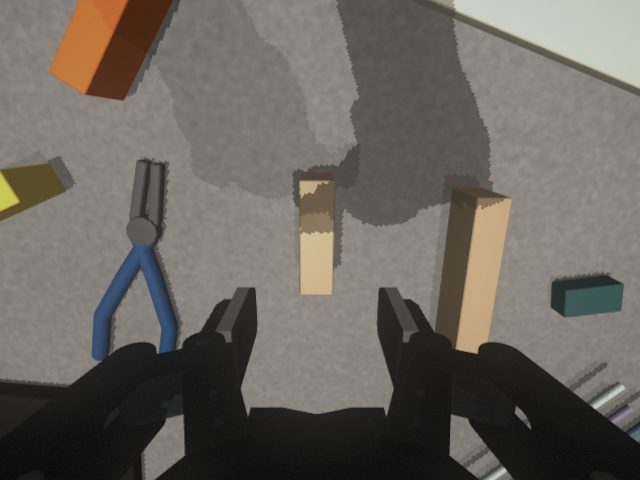

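```bash
cat > pt.py <<'E'
from h import *
import sys
n=sys.argv[1]; z=float(sys.argv[2])/1e3; a=np.load(n+".npy"); s={"position":a[:3],"ee_rot":a[3:]}; c=cam("wrist",s); M=R.from_quat(a[3:]).as_matrix()
for t in sys.argv[3:]:
    w=np.r_[ray(c,*map(float,t.split(",")),z),a[2]]-a[:3]; print("tool x,z mm",(M.T@w*1e3)[[0,2]].round(1))
E
python3 pt.py w22 50 300,182 333,181 332,295 302,295; echo; python3 pt.py w22 50 458,196 512,198
```

```text
tool x,z mm [-38.6 -11.9]
tool x,z mm [-39.3  10.6]
tool x,z mm [45.3 10.8]
tool x,z mm [ 45.3 -11.5]

tool x,z mm [-29.   96.5]
tool x,z mm [-27.6 133.8]
```

```bash
python3 -m handwheel '[{"linear":[3,45,-0.5],"spin":0,"grip":0.6},{"linear":[0,45,0],"spin":0,"grip":0.6},{"linear":[0,25,0],"spin":0,"grip":0.6},{"linear":[0,14,0],"spin":0,"grip":0.6},{"linear":[0,0,0],"spin":0,"grip":0.6},{"linear":[0,0,0],"spin":0,"grip":0},{"linear":[0,0,0],"spin":0,"grip":0},{"linear":[0,0,0],"spin":0,"grip":0},{"linear":[0,0,0],"spin":0,"grip":0},{"linear":[0,0,0],"spin":0,"grip":0}]'; python3 go.py w 467 -293 45 0.396; python3 snap.py w23
```

```text
t: 30.65
position: [0.4696, -0.2957, 0.0308]
ee_rot: [0.589, -0.39, 0.393, -0.589]
ft_force: [-0.6, 0.2, 6.2]
grip_width: 0.277
t 30.65 now rel [-226.5 -509. ] z 30.8 yawrel 0.341 F [-0.6  0.2  6.2] grip 0.277
translate-first tool d: [ -3.4 -14.2  -1.3] spin 0.001 | spin-first d: [ -3.4 -14.2  -1.3]
[ 0.4696 -0.2957  0.0308] [-0.6  0.2  6.2] 0.277
```

View pics/w23.png

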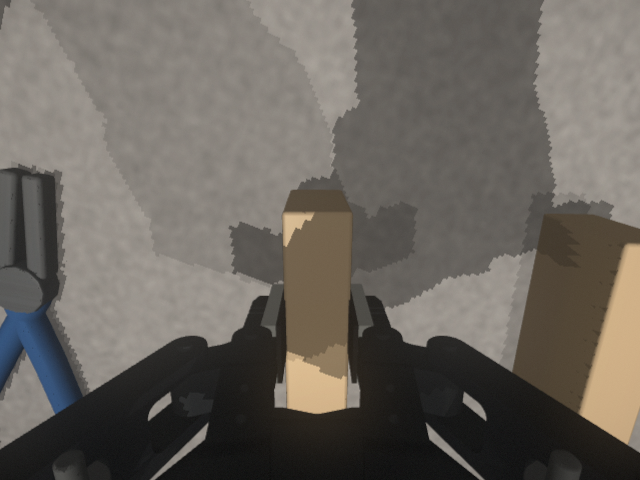

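```bash
python3 pt.py w23 50 284,211 351,211;  python3 -m handwheel '[{"linear":[0,-30,0],"spin":0,"grip":0},{"linear":[0,-45,0],"spin":0,"grip":0},{"linear":[0,0,0],"spin":-0.14,"grip":0},{"linear":[0,0,0],"spin":-0.14,"grip":0},{"linear":[0,0,0],"spin":-0.14,"grip":0},{"linear":[0,0,0],"spin":-0.14,"grip":0},{"linear":[0,0,0],"spin":-0.14,"grip":0},{"linear":[0,0,0],"spin":-0.14,"grip":0},{"linear":[0,0,0],"spin":-0.13,"grip":0},{"linear":[0,0,0],"spin":-0.13,"grip":0},{"linear":[0,0,0],"spin":-0.13,"grip":0},{"linear":[0,0,0],"spin":0,"grip":0}]';python3 go.py r -50 -135 105 1.571
```

```text
tool x,z mm [-45.6 -11.5]
tool x,z mm [-45.6  11.4]
t: 31.9
position: [0.468, -0.2948, 0.1041]
ee_rot: [-0.707, -0.02, 0.02, 0.707]
ft_force: [-0.4, -0.0, -1.0]
grip_width: 0.277
t 31.9 now rel [-228.  -508.1] z 104.1 yawrel 1.57 F [-0.4 -0.  -1. ] grip 0.277
translate-first tool d: [177.8  -0.8 373.2] spin -0.001 | spin-first d: [178.1  -0.8 373. ]
```

```bash
python3 -m handwheel '[{"linear":[19,0,40],"spin":0,"grip":0},{"linear":[20,0,42],"spin":0,"grip":0},{"linear":[20,0,42],"spin":0,"grip":0},{"linear":[20,0,42],"spin":0,"grip":0},{"linear":[20,0,42],"spin":0,"grip":0},{"linear":[20,0,42],"spin":0,"grip":0},{"linear":[20,0,42],"spin":0,"grip":0},{"linear":[19,0,41],"spin":0,"grip":0},{"linear":[18,0,38],"spin":0,"grip":0},{"linear":[0,0,0],"spin":0,"grip":0},{"linear":[0,0,0],"spin":0,"grip":0},{"linear":[0,0,0],"spin":0,"grip":0}]';python3 go.py r -50 -130 50 1.571; python3 snap.py w24
```

```text
t: 33.1
position: [0.6229, 0.0836, 0.1038]
ee_rot: [0.708, 0.018, -0.019, -0.706]
ft_force: [-0.9, -0.4, -2.1]
grip_width: 0.278
t 33.1 now rel [ -52.1 -139. ] z 103.8 yawrel 1.568 F [-0.9 -0.4 -2.1] grip 0.278
translate-first tool d: [ 2.1 53.8  9.1] spin -0.003 | spin-first d: [ 2.2 53.8  9.1]
[0.6229 0.0836 0.1038] [-0.9 -0.4 -2.1] 0.278
```

View pics/w24.png

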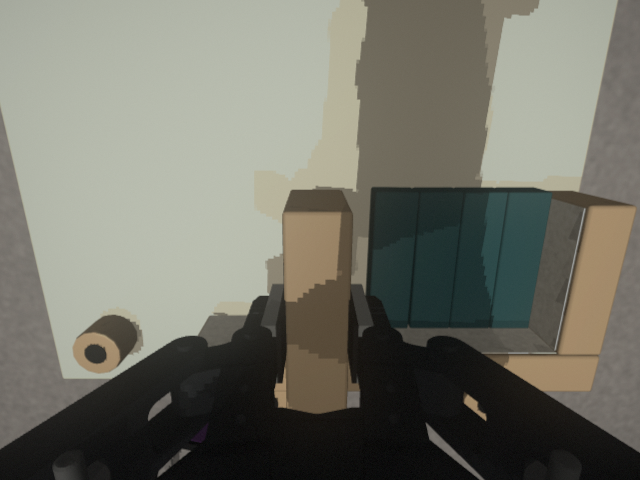

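The bar hangs clear to the right of the row, short of the back dam. Lowering it, then sliding it in.

```bash
python3 -m handwheel '[{"linear":[0,30,8],"spin":-0.003,"grip":0},{"linear":[0,20,0],"spin":0,"grip":0},{"linear":[0,5,0],"spin":0,"grip":0},{"linear":[0,1.5,0],"spin":0,"grip":0},{"linear":[0,0,0],"spin":0,"grip":0},{"linear":[0,0,0],"spin":0,"grip":0}]';python3 go.py r -43 -117 46 1.571
```

```text
t: 33.75
position: [0.624, 0.093, 0.049]
ee_rot: [-0.707, -0.021, 0.02, 0.707]
ft_force: [0.8, 0.6, -1.4]
grip_width: 0.278
t 33.75 now rel [ -50.4 -129.7] z 49.0 yawrel 1.573 F [ 0.8  0.6 -1.4] grip 0.278
translate-first tool d: [ 7.4  3.  12.7] spin 0.002 | spin-first d: [ 7.4  3.  12.7]
```

```bash
python3 -m handwheel '[{"linear":[0,1.5,0],"spin":0.002,"grip":0},{"linear":[0,1,4],"spin":0,"grip":0},{"linear":[0,0,4],"spin":0,"grip":0},{"linear":[0,0,2],"spin":0,"grip":0},{"linear":[0,0,1],"spin":0,"grip":0},{"linear":[0,0,0],"spin":0,"grip":0}]';python3 go.py r -43 -117 46 1.571; python3 -m handwheel '[{"linear":[0,0.5,1],"spin":0,"grip":0},{"linear":[0,0,1],"spin":0,"grip":0},{"linear":[0,0,0],"spin":0,"grip":0}]';python3 go.py r -43 -117 46 1.571;
```

```text
t: 34.35
position: [0.6231, 0.1041, 0.0459]
ee_rot: [0.707, 0.021, -0.02, -0.707]
ft_force: [0.3, -2.3, 3.7]
grip_width: 0.277
t 34.35 now rel [ -50.7 -118.6] z 45.9 yawrel 1.571 F [ 0.3 -2.3  3.7] grip 0.277
translate-first tool d: [ 7.7 -0.1  1.6] spin 0.0 | spin-first d: [ 7.7 -0.1  1.6]
t: 34.65
position: [0.6231, 0.1044, 0.0459]
ee_rot: [0.708, 0.02, -0.019, -0.706]
ft_force: [-0.6, -4.1, 8.4]
grip_width: 0.271
t 34.65 now rel [ -50.7 -118.3] z 45.9 yawrel 1.57 F [-0.6 -4.1  8.4] grip 0.271
translate-first tool d: [ 7.7 -0.1  1.3] spin -0.001 | spin-first d: [ 7.7 -0.1  1.3]
```

```bash
python3 -m handwheel '[{"linear":[0,-0.8,-1.5],"spin":0,"grip":0},{"linear":[3,0,0],"spin":0,"grip":0},{"linear":[2,0,0],"spin":0,"grip":0},{"linear":[1,0,0],"spin":0,"grip":0},{"linear":[1,0,0],"spin":0,"grip":0},{"linear":[0,0,0],"spin":0,"grip":0}]';python3 go.py r -43 -117 46 1.571; python3 -m handwheel '[{"linear":[1,0,0],"spin":0,"grip":0},{"linear":[1,0,0],"spin":0,"grip":0},{"linear":[0,0,0],"spin":0,"grip":0}]';python3 go.py r -43 -117 46 1.571;
```

```text
t: 35.25
position: [0.6245, 0.1052, 0.0461]
ee_rot: [0.707, 0.016, -0.024, -0.706]
ft_force: [-8.9, -3.1, 12.9]
grip_width: 0.281
t 35.25 now rel [ -49.3 -117.5] z 46.1 yawrel 1.572 F [-8.9 -3.1 12.9] grip 0.281
translate-first tool d: [6.3 0.1 0.5] spin 0.001 | spin-first d: [6.3 0.1 0.5]
t: 35.55
position: [0.6262, 0.1056, 0.0461]
ee_rot: [0.707, 0.016, -0.024, -0.707]
ft_force: [-10.8, -2.6, 14.3]
grip_width: 0.275
t 35.55 now rel [ -47.5 -117.2] z 46.1 yawrel 1.572 F [-10.8  -2.6  14.3] grip 0.275
translate-first tool d: [4.5 0.1 0.2] spin 0.001 | spin-first d: [4.5 0.1 0.2]
```

```bash
python3 -m handwheel '[{"linear":[0,-2,-1.5],"spin":0,"grip":0},{"linear":[0,0,0],"spin":0,"grip":0}]';python3 go.py r -43 -117 46 1.571; python3 -m handwheel '[{"linear":[1,0,0],"spin":0,"grip":0},{"linear":[1,0,0],"spin":0,"grip":0},{"linear":[0,0,0],"spin":0,"grip":0}]';python3 go.py r -43 -117 46 1.571; python3 snap.py w25
```

```text
t: 35.75
position: [0.631, 0.1051, 0.047]
ee_rot: [-0.706, -0.02, 0.021, 0.707]
ft_force: [0.8, -1.2, -1.3]
grip_width: 0.28
t 35.75 now rel [ -42.7 -118. ] z 47.0 yawrel 1.572 F [ 0.8 -1.2 -1.3] grip 0.28
translate-first tool d: [-0.3  1.   1. ] spin 0.001 | spin-first d: [-0.3  1.   1. ]
t: 36.05
position: [0.6332, 0.1045, 0.0468]
ee_rot: [-0.707, -0.02, 0.021, 0.707]
ft_force: [-0.6, -0.9, -1.5]
grip_width: 0.278
t 36.05 now rel [ -40.6 -118.7] z 46.8 yawrel 1.572 F [-0.6 -0.9 -1.5] grip 0.278
translate-first tool d: [-2.4  0.8  1.7] spin 0.001 | spin-first d: [-2.4  0.8  1.7]
[0.6332 0.1045 0.0468] [-0.6 -0.9 -1.5] 0.278
```

View pics/w25.png

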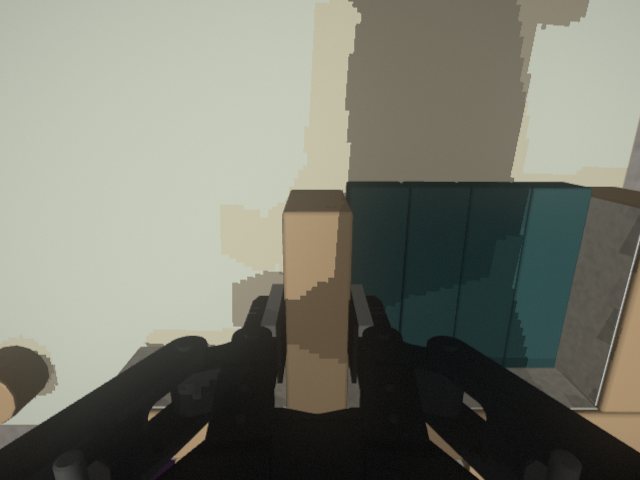

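```bash
python3 -m handwheel '[{"linear":[1,0,0],"spin":0,"grip":0},{"linear":[1,0,0],"spin":0,"grip":0},{"linear":[0,0,0],"spin":0,"grip":0}]';python3 go.py r -43 -117 46 1.571; python3 -m handwheel '[{"linear":[1,0,0],"spin":0,"grip":0},{"linear":[1,0,0],"spin":0,"grip":0},{"linear":[0,0,0],"spin":0,"grip":0}]';python3 go.py r -43 -117 46 1.571
```

```text
t: 36.4
position: [0.6332, 0.1044, 0.047]
ee_rot: [0.707, 0.019, -0.022, -0.707]
ft_force: [-5.1, -0.9, -0.2]
grip_width: 0.277
t 36.4 now rel [ -40.6 -118.9] z 47.0 yawrel 1.572 F [-5.1 -0.9 -0.2] grip 0.277
translate-first tool d: [-2.4  1.   1.9] spin 0.001 | spin-first d: [-2.4  1.   1.9]
t: 36.7
position: [0.6332, 0.1043, 0.047]
ee_rot: [0.707, 0.017, -0.024, -0.707]
ft_force: [-8.5, -0.4, 3.0]
grip_width: 0.278
t 36.7 now rel [ -40.6 -118.9] z 47.0 yawrel 1.572 F [-8.5 -0.4  3. ] grip 0.278
translate-first tool d: [-2.3  1.   1.9] spin 0.001 | spin-first d: [-2.3  1.   1.9]
```

Far end touching the back dam. Easing off that push, setting the bar down and pressing it left against the glass.

```bash
python3 -m handwheel '[{"linear":[-3.5,0,0],"spin":0,"grip":0},{"linear":[0,0.8,1],"spin":0,"grip":0},{"linear":[0,0,1],"spin":0,"grip":0},{"linear":[0,0,1],"spin":0,"grip":0},{"linear":[0,0,0],"spin":0,"grip":0}]';python3 go.py r -43 -117 46 1.571; python3 -m handwheel '[{"linear":[0,0.5,1],"spin":0,"grip":0},{"linear":[0,0,0],"spin":0,"grip":0}]';python3 go.py r -43 -117 46 1.571
```

```text
t: 37.2
position: [0.6331, 0.106, 0.0463]
ee_rot: [0.707, 0.019, -0.021, -0.706]
ft_force: [-4.2, -1.8, -1.4]
grip_width: 0.275
t 37.2 now rel [ -40.6 -117.2] z 46.3 yawrel 1.571 F [-4.2 -1.8 -1.4] grip 0.275
translate-first tool d: [-2.4  0.3  0.2] spin -0.0 | spin-first d: [-2.4  0.3  0.2]
t: 37.4
position: [0.6331, 0.1063, 0.046]
ee_rot: [0.708, 0.019, -0.021, -0.706]
ft_force: [-4.1, -3.3, 0.7]
grip_width: 0.278
t 37.4 now rel [ -40.6 -116.9] z 46.0 yawrel 1.571 F [-4.1 -3.3  0.7] grip 0.278
translate-first tool d: [-2.4  0.  -0.1] spin -0.0 | spin-first d: [-2.4  0.  -0.1]
```

```bash
python3 -m handwheel '[{"linear":[0,0,1.5],"spin":0,"grip":0},{"linear":[0,0,0],"spin":0,"grip":0}]';python3 go.py r -43 -117 46 1.571; python3 -m handwheel '[{"linear":[-1.5,0.3,-2],"spin":0,"grip":0},{"linear":[0,0,0],"spin":0,"grip":0.45},{"linear":[0,0,0],"spin":0,"grip":0.5},{"linear":[0,0,0],"spin":0,"grip":0.5},{"linear":[0,-30,0],"spin":0,"grip":0.6},{"linear":[0,-45,0],"spin":0,"grip":0.6},{"linear":[0,-25,0],"spin":0,"grip":0.6},{"linear":[0,0,0],"spin":0,"grip":0.6}]'; python3 snap.py w26; python3 go.py w 598 -291 150 0.362
```

```text
t: 37.6
position: [0.6331, 0.1064, 0.0461]
ee_rot: [0.708, 0.019, -0.02, -0.705]
ft_force: [-4.1, -5.5, 1.0]
grip_width: 0.28
t 37.6 now rel [ -40.6 -116.8] z 46.1 yawrel 1.57 F [-4.1 -5.5  1. ] grip 0.28
translate-first tool d: [-2.4  0.1 -0.2] spin -0.001 | spin-first d: [-2.4  0.1 -0.2]
t: 38.4
position: [0.6361, 0.1091, 0.1513]
ee_rot: [-0.706, -0.025, 0.016, 0.708]
ft_force: [-0.5, -0.6, -0.4]
grip_width: 0.6
[0.6361 0.1091 0.1513] [-0.5 -0.6 -0.4] 0.6
t 38.45 now rel [ -39.4 -114.6] z 148.6 yawrel 1.572 F [-0.1 -0.  -0.5] grip 0.599
translate-first tool d: [ -59.3   -2.4 -396.9] spin 1.267 | spin-first d: [ 360.9    0.7 -175.4]
```

View pics/w26.png

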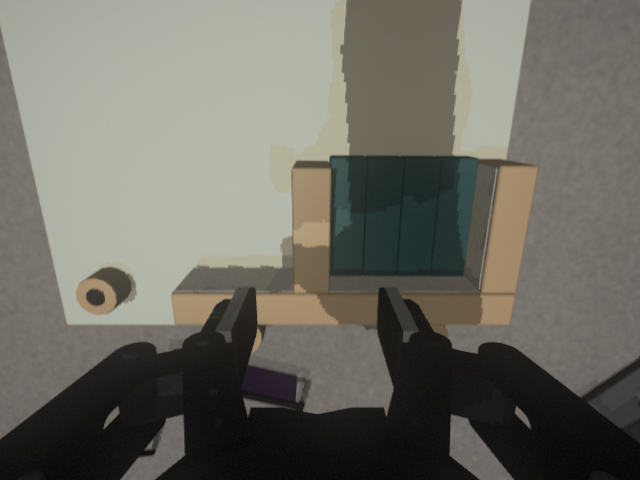

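Short bar placed: far end at the back dam, snug along the glass. Now the long bar.

```bash
python3 -m handwheel '[{"linear":[-6,0,-44],"spin":0,"grip":0.6},{"linear":[-6,0,-44],"spin":0,"grip":0.6},{"linear":[-6,0,-45],"spin":0,"grip":0.6},{"linear":[-6,0,-45],"spin":0,"grip":0.6},{"linear":[-6,0,-45],"spin":0,"grip":0.6},{"linear":[-6,0,-45],"spin":0,"grip":0.6},{"linear":[-7,0,-44],"spin":0,"grip":0.6},{"linear":[-7,0,-44],"spin":0,"grip":0.6},{"linear":[-7,0,-44],"spin":0,"grip":0.6},{"linear":[0,0,0],"spin":0.141,"grip":0.6},{"linear":[0,0,0],"spin":0.141,"grip":0.6},{"linear":[0,0,0],"spin":0.141,"grip":0.6},{"linear":[0,0,0],"spin":0.141,"grip":0.6},{"linear":[0,0,0],"spin":0.141,"grip":0.6},{"linear":[0,0,0],"spin":0.141,"grip":0.6},{"linear":[0,0,0],"spin":0.141,"grip":0.6},{"linear":[0,0,0],"spin":0.14,"grip":0.6},{"linear":[0,0,0],"spin":0.14,"grip":0.6},{"linear":[0,0,0],"spin":0,"grip":0.6}]'; python3 go.py w 600 -294 30 0.362; python3 snap.py w27
```

```text
t: 40.35
position: [0.5978, -0.2941, 0.144]
ee_rot: [0.582, -0.403, 0.401, -0.582]
ft_force: [-0.3, -0.2, 0.5]
grip_width: 0.597
t 40.35 now rel [ -98.4 -514.7] z 144.0 yawrel 0.306 F [-0.3 -0.2  0.5] grip 0.597
translate-first tool d: [  0.9 114.    2.3] spin 0.0 | spin-first d: [  0.9 114.    2.3]
[ 0.5978 -0.2941  0.144 ] [-0.3 -0.2  0.5] 0.597
```

View pics/w27.png

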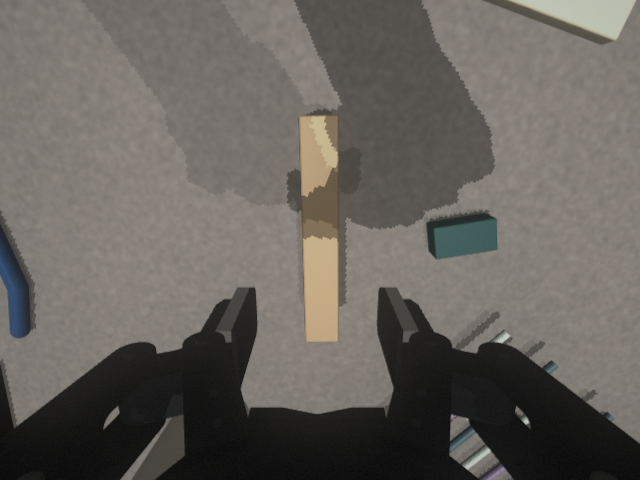

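```bash
python3 pt.py w27 50 300,116 338,116 338,341 306,341
```

```text
tool x,z mm [-80.7 -10.7]
tool x,z mm [-80.7  12.7]
tool x,z mm [76.7 15.1]
tool x,z mm [76.7 -8.4]
```

```bash
python3 -m handwheel '[{"linear":[-2,45,2],"spin":-0.015,"grip":0.6},{"linear":[0,40,0],"spin":0,"grip":0.6},{"linear":[0,20,0],"spin":0,"grip":0.6},{"linear":[0,11,0],"spin":0,"grip":0.6},{"linear":[0,0,0],"spin":0,"grip":0.6},{"linear":[0,0,0],"spin":0,"grip":0},{"linear":[0,0,0],"spin":0,"grip":0},{"linear":[0,0,0],"spin":0,"grip":0},{"linear":[0,0,0],"spin":0,"grip":0},{"linear":[0,0,0],"spin":0,"grip":0}]'; python3 go.py w 600 -294 30 0.362; python3 snap.py w28; python3 pt.py w28 50 317,160
```

```text
t: 41.4
position: [0.6004, -0.2935, 0.0319]
ee_rot: [-0.585, 0.396, -0.399, 0.585]
ft_force: [-1.1, -1.3, 6.1]
grip_width: 0.276
t 41.4 now rel [ -95.8 -514.3] z 31.9 yawrel 0.32 F [-1.1 -1.3  6.1] grip 0.276
translate-first tool d: [ 0.3  1.9 -0.5] spin 0.014 | spin-first d: [ 0.3  1.9 -0.5]
[ 0.6004 -0.2935  0.0319] [-1.1 -1.3  6.1] 0.276
tool x,z mm [-62.7  -0.2]
```

View pics/w28.png

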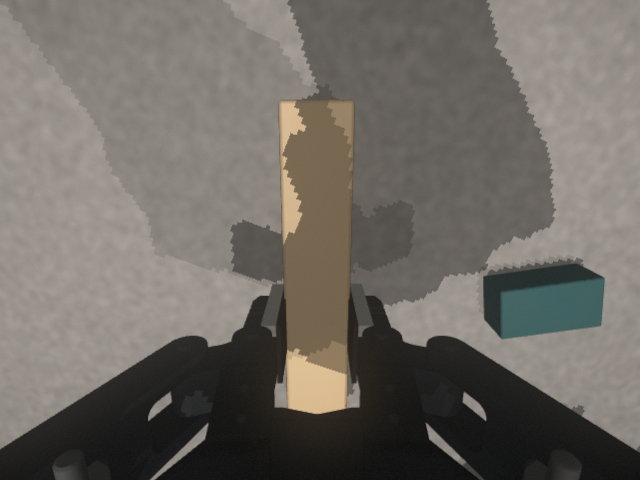

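```bash
python3 pt.py w28 50 280,101 354,101; python3 -m handwheel '[{"linear":[0,-35,0],"spin":0,"grip":0},{"linear":[0,-40,0],"spin":0,"grip":0},{"linear":[0,0,0],"spin":0.107,"grip":0},{"linear":[0,0,0],"spin":0.107,"grip":0},{"linear":[0,0,0],"spin":0.106,"grip":0},{"linear":[0,0,0],"spin":0,"grip":0}]'; python3 go.py r -130 -53 105 0
```

```text
tool x,z mm [-81.1 -12. ]
tool x,z mm [-81.1  11.6]
t: 42.05
position: [0.5987, -0.2914, 0.1038]
ee_rot: [0.514, -0.487, 0.485, -0.514]
ft_force: [0.0, 0.2, -4.4]
grip_width: 0.278
t 42.05 now rel [ -97.4 -512. ] z 103.8 yawrel 0.0 F [ 0.   0.2 -4.4] grip 0.278
translate-first tool d: [-459.    -0.5  -32.5] spin 0.0 | spin-first d: [-459.    -0.5  -32.6]
```

```bash
python3 -m handwheel '[{"linear":[-42,0,-5],"spin":0,"grip":0},{"linear":[-46,0,-5],"spin":0,"grip":0},{"linear":[-47,0,-5],"spin":0,"grip":0},{"linear":[-47,0,-5],"spin":0,"grip":0},{"linear":[-47,0,-4],"spin":0,"grip":0},{"linear":[-47,0,-4],"spin":0,"grip":0},{"linear":[-47,0,-4],"spin":0,"grip":0},{"linear":[-47,0,0],"spin":0,"grip":0},{"linear":[-46,0,0],"spin":0,"grip":0},{"linear":[-42,0,0],"spin":0,"grip":0},{"linear":[0,0,0],"spin":0,"grip":0},{"linear":[0,0,0],"spin":0,"grip":0},{"linear":[0,0,0],"spin":0,"grip":0}]'; python3 go.py r -130 -53.5 49 0; python3 snap.py w29
```

```text
t: 43.35
position: [0.5417, 0.1614, 0.1047]
ee_rot: [0.514, -0.486, 0.486, -0.513]
ft_force: [1.4, -1.2, -4.5]
grip_width: 0.275
t 43.35 now rel [-128.8  -56.8] z 104.7 yawrel -0.001 F [ 1.4 -1.2 -4.5] grip 0.275
translate-first tool d: [-3.3 55.7 -1.2] spin -0.001 | spin-first d: [-3.3 55.7 -1.2]
[0.5417 0.1614 0.1047] [ 1.4 -1.2 -4.5] 0.275
```

View pics/w29.png

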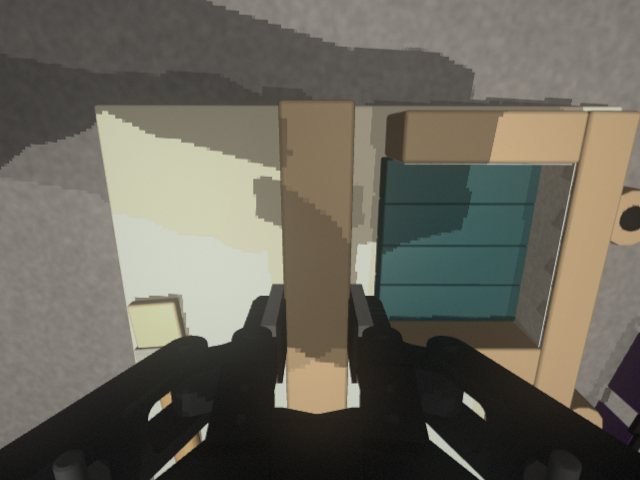

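The long bar hangs parallel and clear in front of the near ends, away from the brush at (155,325). Lowering it.

```bash
python3 -m handwheel '[{"linear":[-3,30,0],"spin":0,"grip":0},{"linear":[0,20,0],"spin":0,"grip":0},{"linear":[0,4,0],"spin":0,"grip":0},{"linear":[0,2,0],"spin":0,"grip":0},{"linear":[0,0,4],"spin":0,"grip":0},{"linear":[0,0,0],"spin":0,"grip":0},{"linear":[0,0,0],"spin":0,"grip":0}]'; python3 go.py r -104 -53.5 47 0
```

```text
t: 44.1
position: [0.5465, 0.1662, 0.0499]
ee_rot: [-0.513, 0.485, -0.486, 0.514]
ft_force: [0.0, 0.7, -3.4]
grip_width: 0.276
t 44.1 now rel [-123.6  -52.3] z 49.9 yawrel -0.001 F [ 0.   0.7 -3.4] grip 0.276
translate-first tool d: [ 1.2  2.9 19.6] spin -0.001 | spin-first d: [ 1.2  2.9 19.6]
```

```bash
python3 -m handwheel '[{"linear":[1,1.2,4],"spin":0,"grip":0},{"linear":[0,1,5],"spin":0,"grip":0},{"linear":[0,0,5],"spin":0,"grip":0},{"linear":[0,0,3],"spin":0,"grip":0},{"linear":[0,0,0],"spin":0,"grip":0}]'; python3 go.py r -102 -53.5 47 0; python3 -m handwheel '[{"linear":[0,0,1.5],"spin":0,"grip":0},{"linear":[0,0,1.5],"spin":0,"grip":0},{"linear":[0,0,1],"spin":0,"grip":0},{"linear":[0,0,0],"spin":0,"grip":0}]'; python3 go.py r -102 -53.5 47 0
```

```text
t: 44.6
position: [0.564, 0.1661, 0.0469]
ee_rot: [-0.513, 0.485, -0.486, 0.514]
ft_force: [-0.2, 0.7, -1.9]
grip_width: 0.275
t 44.6 now rel [-106.2  -53.3] z 46.9 yawrel -0.001 F [-0.2  0.7 -1.9] grip 0.275
translate-first tool d: [ 0.2 -0.1  4.2] spin -0.001 | spin-first d: [ 0.2 -0.1  4.2]
t: 45.0
position: [0.5644, 0.1661, 0.0469]
ee_rot: [0.515, -0.487, 0.484, -0.513]
ft_force: [-6.5, -0.3, 5.2]
grip_width: 0.274
t 45.0 now rel [-105.8  -53.3] z 46.9 yawrel -0.0 F [-6.5 -0.3  5.2] grip 0.274
translate-first tool d: [ 0.2 -0.1  3.8] spin -0.0 | spin-first d: [ 0.2 -0.1  3.8]
```

```bash
python3 snap.py w30
```

```text
[0.5644 0.1661 0.0469] [-6.5 -0.3  5.2] 0.274
```

View pics/w30.png

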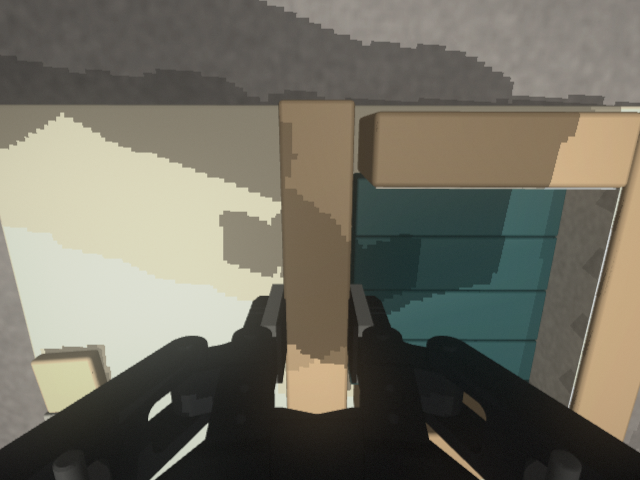

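```bash
python3 -m handwheel '[{"linear":[0,-1,0],"spin":0,"grip":0},{"linear":[0,0,0],"spin":0,"grip":0}]'; python3 go.py r -102 -53.5 47 0; python3 -m handwheel '[{"linear":[0,0,1.5],"spin":0,"grip":0},{"linear":[0,0,1.5],"spin":0,"grip":0},{"linear":[0,0,0],"spin":0,"grip":0}]'; python3 go.py r -102 -53.5 47 0; python3 - <<'E'
from h import *
cv2.imwrite("pics/s31.png",cv2.resize(capture("scene")[170:310,310:490,::-1],None,fx=4.4,fy=4.2,interpolation=cv2.INTER_CUBIC))
E
```

```text
t: 45.25
position: [0.5677, 0.1665, 0.0476]
ee_rot: [-0.513, 0.485, -0.486, 0.514]
ft_force: [0.8, -0.4, -3.6]
grip_width: 0.275
t 45.25 now rel [-102.5  -53.1] z 47.6 yawrel -0.0 F [ 0.8 -0.4 -3.6] grip 0.275
translate-first tool d: [0.4 0.6 0.5] spin -0.0 | spin-first d: [0.4 0.6 0.5]
t: 45.55
position: [0.5688, 0.1666, 0.0472]
ee_rot: [0.514, -0.486, 0.485, -0.513]
ft_force: [-3.0, 0.2, -3.7]
grip_width: 0.279
t 45.55 now rel [-101.4  -53.1] z 47.2 yawrel -0.001 F [-3.   0.2 -3.7] grip 0.279
translate-first tool d: [ 0.4  0.2 -0.6] spin -0.001 | spin-first d: [ 0.4  0.2 -0.6]
```

View pics/s31.png

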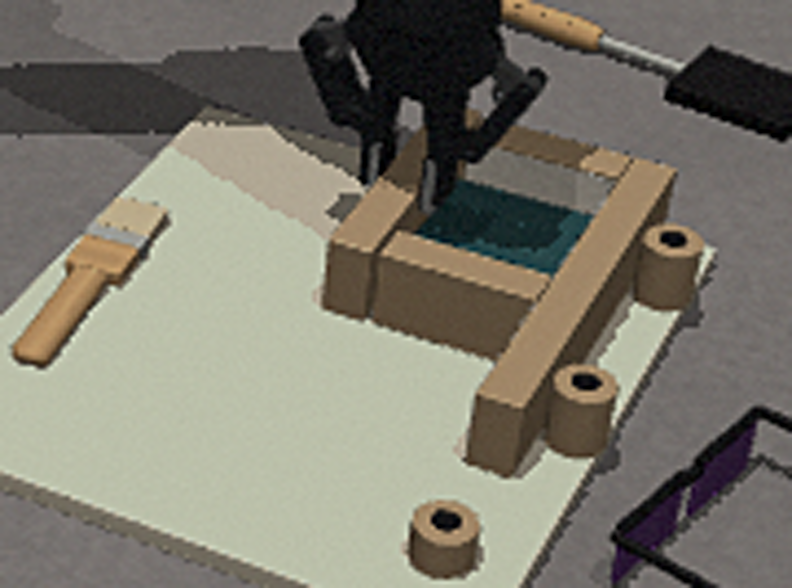

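That stop was only friction on the shelf. The bar now sits at the expected contact. A firm press, then I'll set it down and release.

```bash
python3 -m handwheel '[{"linear":[0,0,1.5],"spin":0,"grip":0},{"linear":[0,0,1],"spin":0,"grip":0},{"linear":[0,0,0],"spin":0,"grip":0}]'; python3 go.py r -101.5 -53.5 47 0; python3 -m handwheel '[{"linear":[0,0.7,0],"spin":0,"grip":0},{"linear":[0,0.4,0],"spin":0,"grip":0},{"linear":[0,0,0],"spin":0,"grip":0}]'; python3 go.py r -101.5 -53.5 47 0
```

```text
t: 45.9
position: [0.5689, 0.1666, 0.0472]
ee_rot: [0.516, -0.488, 0.484, -0.512]
ft_force: [-5.9, -0.3, -1.0]
grip_width: 0.275
t 45.9 now rel [-101.2  -53.1] z 47.2 yawrel -0.001 F [-5.9 -0.3 -1. ] grip 0.275
translate-first tool d: [ 0.4  0.2 -0.3] spin -0.001 | spin-first d: [ 0.4  0.2 -0.3]
t: 46.2
position: [0.5689, 0.1666, 0.047]
ee_rot: [0.515, -0.488, 0.484, -0.512]
ft_force: [-7.5, -0.8, 5.1]
grip_width: 0.277
t 46.2 now rel [-101.2  -53.1] z 47.0 yawrel -0.001 F [-7.5 -0.8  5.1] grip 0.277
translate-first tool d: [ 0.4 -0.  -0.3] spin -0.001 | spin-first d: [ 0.4 -0.  -0.3]
```

```bash
python3 -m handwheel '[{"linear":[0,-0.5,-2.5],"spin":0,"grip":0},{"linear":[0,0,0],"spin":0,"grip":0.45},{"linear":[0,0,0],"spin":0,"grip":0.5},{"linear":[0,0,0],"spin":0,"grip":0.5},{"linear":[0,-25,0],"spin":0,"grip":0.5},{"linear":[0,-45,0],"spin":0,"grip":0.6},{"linear":[0,-45,0],"spin":0,"grip":0.6},{"linear":[0,0,-30],"spin":0,"grip":0.6},{"linear":[0,0,0],"spin":0,"grip":0.6},{"linear":[0,0,0],"spin":0,"grip":0.6}]'; python3 snap.py w32; python3 - <<'E'
from h import *
cv2.imwrite("pics/s32.png",cv2.resize(capture("scene")[170:310,310:490,::-1],None,fx=4.4,fy=4.2,interpolation=cv2.INTER_CUBIC))
im=capture("top")[:,:,::-1]; cv2.imwrite("pics/top32.png",im)
cv2.imwrite("pics/top32c.png",cv2.resize(im[150:270,190:350],None,fx=5,fy=5,interpolation=cv2.INTER_CUBIC))
E
```

```text
t: 47.2
position: [0.54, 0.1651, 0.1626]
ee_rot: [-0.513, 0.485, -0.486, 0.514]
ft_force: [0.1, 0.1, 0.9]
grip_width: 0.603
[0.54   0.1651 0.1626] [0.1 0.1 0.9] 0.603
```

View pics/w32.png

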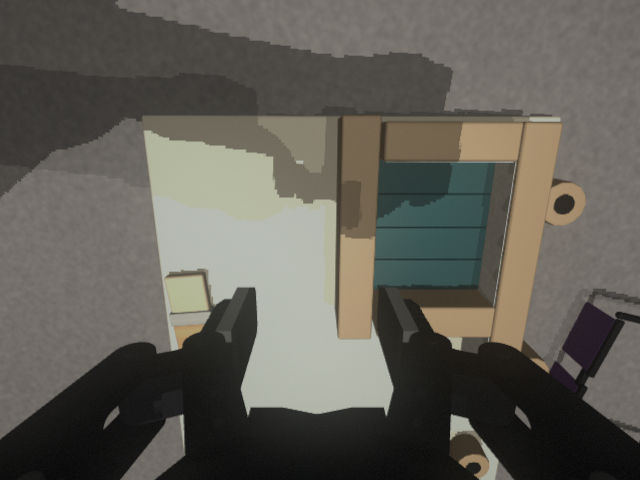

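View pics/s32.png

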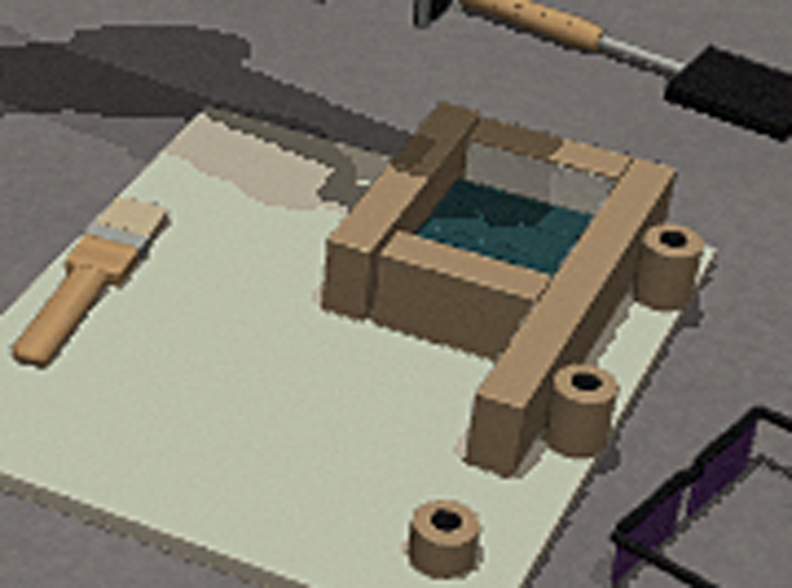

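Both open sides look closed. Zooming in on the joints.

```bash
python3 - <<'E'
import cv2
im=cv2.imread("pics/w32.png")
cv2.imwrite("pics/w32c.png",cv2.resize(cv2.convertScaleAbs(im[105:345,330:570],alpha=1.8,beta=10),None,fx=2.5,fy=2.5,interpolation=cv2.INTER_CUBIC))
E
python3 pix.py w32 65 378,118 376,338 ; python3 pix.py w32 35 379,163 375,287; python3 pix.py w32 65 495,305 494,337
```

```text
[[-92.1, 26.4], [-86.3, -129.7]]
[[-85.0, -3.8], [-83.6, -101.8]]
[[-1.1, -102.7], [1.8, -129.0]]
```

View pics/w32c.png

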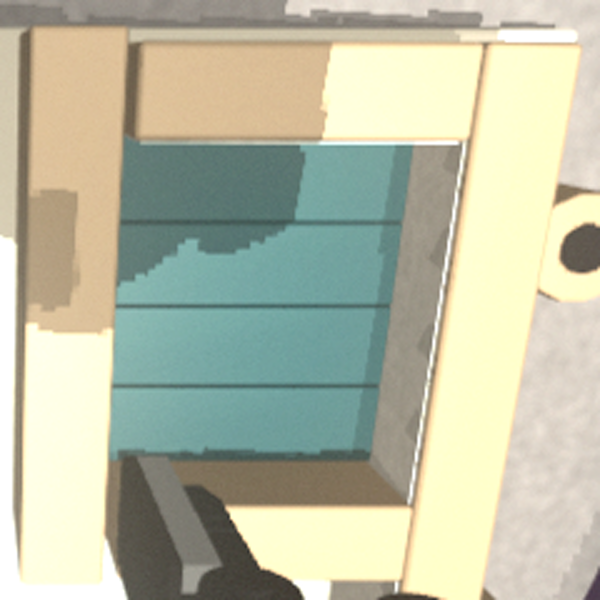

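View pics/top32c.png

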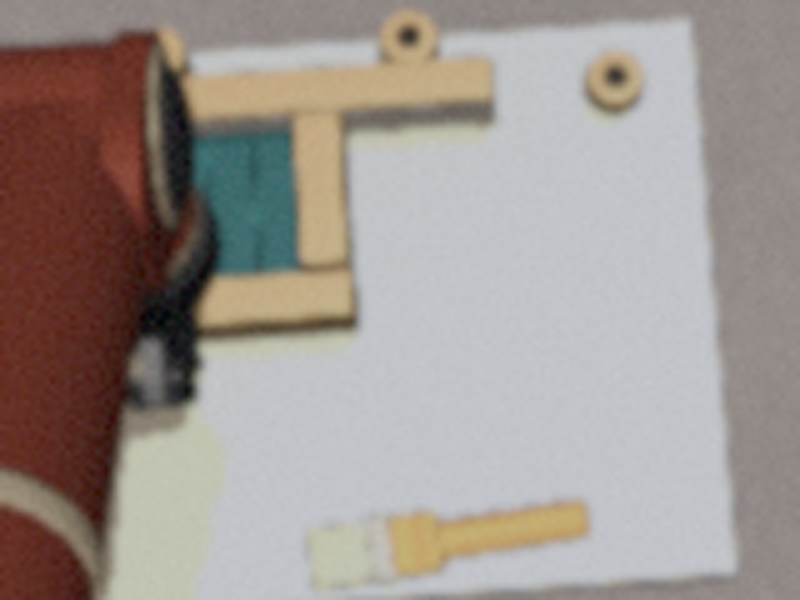

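```bash
python3 pix.py w32 65 380.8,117 371.8,335; python3 pix.py w32 65 342.8,117 338.3,335;  python3 pix.py w32 65 524.4,123 493,333; python3 pix.py w32 35 495,163 478,287; python3 pix.py w32 65 384.5,161 514,161.5
```

```text
[[-90.4, 27.0], [-89.5, -127.1]]
[[-114.1, 27.0], [-114.5, -127.1]]
[[0.1, 23.4], [0.6, -125.6]]
[[-0.5, -3.9], [-0.7, -102.0]]
[[-86.7, 0.0], [-2.9, -0.4]]
```

Measurements: the long bar's inner face is at x≈-90 and parallel to the dam, the strips' far ends are at x≈-0.6, and the bar spans y +27 to about -130. The arm is clear, so I'm handing in.

```bash
python3 -c "
from workcell import *
print(close_job(), observe()['t'])"
```

```text
the job is handed in; nothing more can be done
the job is handed in; nothing more can be done
```

The four strips are packed tight and flush in the dam corner, with both bars standing upright and snug against the glass. I handed the job in at about 47 s of the 64 s allowed.

**What I did:** I straightened each strip in the gripper and slid it to the back dam. I then swept the row left against the left dam and pressed the near ends flush. The short bar went on the right side up to the back dam, then the long bar across the near ends. I didn't touch the orange and yellow look-alikes or anything else on the bench.

**One mishap, mended:** my first grip on strip 1 was off-centre and rolled it onto its narrow side. I tipped it flat again, and later pictures showed it flat. I don't know whether its original top face is up.

**Final checks** (positions in mm from the corner; calibration good to about 2 mm):
- **Strips:** the far ends lie 0–1 mm from the back dam along the whole row. Both end presses stopped at the same position. The row is about 104 mm wide.
- **Short bar:** it was pressed against the back dam (8.5 N) and against the glass (5.5 N) before release.
- **Long bar:** its inner face is at x ≈ -90 and parallel to the back dam within 0.01 rad. It spans y from +27 to about -130, so it covers the left dam. Past the short bar's outer face (y ≈ -129) the margin is only about 1–3 mm.
- **Known gap:** about 4 mm remains between the short bar's near end and the long bar, because the short bar is 86 mm long and the glass 90 mm.
- **Not fully seen:** the arm hid the left part of the row in the last top-camera picture, so that side was checked only from the wrist and scene cameras.

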